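# Tip a support bar out of its covered stock bin and set it against the fence

## Task

A board-support bar pokes out of the slot in the covered stock bin, its cross block caught behind the ribs inside. Hook it behind its upright end plate: press that end down until the block inside has lifted over the ribs, and draw the bar out through the slot until it lies flat on the riser's top. Then push it sideways until its long side is flush against the setting fence, end plate and cross block both touching it, and leave it there; do not disturb the jar and the hex driver.

Things in the scene. Friction and masses are not known exactly. Their poses are not given: they have to be found in the camera images.
- stock_bin: grey sheet-steel bin, screwed-down cover, fixed; 80 wide (its x), 106 long, 81 mm high. Origin on the riser under the slot; bin runs to its +y, the slot wall (4 mm) faces its -y. Slot 44 mm wide, open from 26 to 64 mm over the riser. Inside, the floor is 3 mm thick and two ribs (24 mm apart, up to 18 mm, 69 mm behind the slot, bar between them) stop the bar's cross block unless lifted over
- bin_sill (a point): top middle of the slot's rounded sill, 26 mm over the riser, 106 mm over the bench; axes as the bin's
- support_bar: loose steel bar 160 long (y), 18 wide, 8 mm thick, about 0.15 kg, balanced near its middle. Origin under its middle, z out of its upper face. Start: slopes through the slot, cross block on the bin floor, bar resting on the sill, about 68 mm with the end plate sticking out to the bin's -y, rising at 14 degrees; tips freely over the sill
- bar_plate (a point): centre of the upright end plate at the bar's -y end: 34 wide (x), 8 thick (y), 32 mm high over the underside; 76 mm from the bar's middle, 16 mm over its underside; axes as the bar's
- bar_block (a point): centre of the cross block at the bar's +y end: 34 wide (x), 14 long (y), 14 mm high; 73 mm from the bar's middle, 7 mm over its underside; axes as the bar's
- setting_fence: fixed aluminium straight fence, 200 mm long, 22 mm high. Origin on the riser at the foot of its face, at the end nearer the bin; it runs from there to its +y. The face lies at its x = 0 and looks to its -x, where the bar goes; the fence itself, 12 mm thick with a low foot, is on the +x side. The seated bar lies along its y, sides of end plate and cross block on the face (centre line 17 mm off it)
- insert_jar: bystander: small clear open jar, 44 mm across, 29 mm high, origin under its centre
- hex_driver: bystander: hex driver with a blue handle lying on the riser, 145 mm long along its y, 17 mm thick, origin under its middle
- riser: fixed bench riser, 340 (x) by 500 (y) mm; its flat grey top, on which bin, fence, jar and hex driver stand, is 80 mm above the bench; origin on the bench under its centre. Left of it a bench magnifier's column is clamped to the bench's front edge; its arm and head hang 0.46 to 0.55 m above the bench, over the left and rear of the riser: stay clear of them

How it is judged:
On the way, in this order (a step that is already met when the one before it is completed fails the run):
1. the bar is tipped over the sill: its cross block is lifted above the ribs while still well inside the bin (height (world z) of bar_block above 0.107 m and y of bar_block in the frame of stock_bin above 0.05 m), for 0.1 s.
2. the whole bar is outside the slot, lying flat on the riser (y of bar_block in the frame of stock_bin below -0.009 m and height (world z) of bar_block below 0.092 m and angle between support_bar's own z axis and vertical below 0.08 rad), for 0.1 s.
At the end, for the whole second after the job is handed in: the bar lies flat and at rest on the riser along the setting fence, on its open side: its end plate and its cross block each within 4 mm of the fence's face and within the fence's length (x of bar_plate in the frame of setting_fence between -0.021 and -0.013 m and x of bar_block in the frame of setting_fence between -0.021 and -0.013 m and y of bar_plate in the frame of setting_fence between 0 and 0.2 m and y of bar_block in the frame of setting_fence between 0 and 0.2 m and height (world z) of bar_block below 0.092 m and angle between support_bar's own z axis and vertical below 0.08 rad and linear speed of support_bar below 0.01 m/s); the robot touches nothing.
It fails at once if the jar is moved more than 20 mm (distance of insert_jar from where it was at the start of the episode above 0.02 m).
It fails at once if the hex driver is moved more than 20 mm (distance of hex_driver from where it was at the start of the episode above 0.02 m).
It also fails if it takes over 58 s, if anything falls off the work surface, if the arm or the gripper's body presses on something with over 40 N, if the wrist force passes 120 N, or if a joint passes its speed limit or range.

## Robot

A 7-joint arm with a two-finger parallel gripper is mounted at the origin on a cart in front of the work surface, level with it; the furniture and walls round the work are solid. World frame = base frame: x ahead of the robot, y to its left, z up, the work surface at z = 0. Lengths are in m, angles in rad, forces in N, time in s.
With the tool pointing down it reaches from about 0.4 to 0.9 m from the base axis. Payload 5.5 kg.
Tool frame: the origin (TCP) lies midway between the tips of the shut fingers; the grasp point (between the pads) lies r.grasp_offset behind it (r.grasp_offset is the distance from the TCP to the grasp point, in m); z points along the fingers, y is the line along which they close (so a half turn about z gives the same grasp; the last joint's range is limited). The gripper opens to 92 mm and grips with 3 to 60 N. Pads are 19 mm wide; open, the fingers measure 130 mm over their backs; the gripper's body (75 mm by 190 mm) begins 47 mm behind the grasp point.
Start: joints at [1.591, 0.501, -0.427, 1.55, 0.221, 1.138, -0.21], TCP at [0.156, -0.631, 0.203] pointing down, gripper open.
Joint ranges: [-2.88, 2.88], [-0.31, 2.03], [-1.54, 1.56], [0.2, 2.42], [-1.41, 4.55], [0.19, 2.02], [-2.57, 2.57]. Speed limits (rad/s): [2.57, 2.57, 3.14, 3.14, 3.14, 3.14, 3.14].

## Interface

Orientations are given as a unit quaternion [w, x, y, z].
In Python, from workcell import r gives the robot as it stands. The module is installed in compiled form; this text tells all that it offers.
- The arm moves only by the tool carry_out, never from a script. Its argument "moves" is a list of rows, each a list of 7 numbers: the opening in per cent of the stroke, from 0 (shut) to 100 (fully open), then the shift along the tool's x, y, z as a fraction of full scale, then the turn, a rotation vector about the tool's x, y, z as a fraction of full scale. A call has 1 to 5 rows; each row shifts and turns the commanded pose from where the row before left it, along the tool's axes as they then stand; what a row does not reach is not made up. Full scale, the value 1, is 15 cm for a shift and 0.12 rad for a turn. A row lasts 1/12 s, in which the tool goes at most 41.7 mm and 7.16 degrees, less where a joint would pass 70% of its speed; a pose out of reach is approached as far as the arm can. A call with a number of a shift or a turn outside -1 to 1 is refused whole. A call with a gripper value outside its range is refused whole. The fingers move at their own pace and stop on an object; "squeeze" is the grip in N (left out, the last holds). Time passes only in rows, so rows that do not move let the fingers close. It gives the time, the measured TCP pose, the force, the opening and the grip force at its end, in the units of the state.
- r.get_state(): the state, without advancing time (a new reading comes with each control period).
- r.capture(name): name is "scene" or "top"; returns the picture (480x640x3 uint8, blue, green, red); there is no depth.
- r.get_calibration(name): a dict with "vertical_fov" (degrees; the focal length in pixels is half the picture's height over the tangent of half this angle, whatever the lens; pixels are square), "cx", "cy" (the principal point, pixels), "D" ([k1, k2, p1, p2, k3] as OpenCV has them; the pictures are not rectified), "R" (3x3) and "t" (3): a world point X has camera coordinates R X + t. Camera axes: x right, y down, z forward; pixel columns grow to the right and rows downward; lengths in m; the calibration is good to about 2 mm. A picture is of the moment at which its call begins. get_calibration takes no time and is no camera call.
- r.job_done(): hands the job in; it is judged then, once.
Trained networks look in the newest picture that a camera, given by its name, has taken for a name from the list of things; names that differ only in an ending like _2 or _b are one class to them, and where a whole thing is asked for, a point or a joint stands for the part that bears it (a point fixed in the world has none). Each returns a list of dicts, best first, with "score" (0 to 1); they miss things now and then, are a little off and sometimes report something else, mostly with a low value. They report only what shows in the picture. A call takes as long as a camera call.
- r.outline_of(camera, target): "region" (480x640 bool, what is visible of it) and "centre" ([column, row] in pixels, amid what is visible of it).
The state is a dict: "time": time; "qpos": joint angles; "qvel": joint speeds; "tau": joint torques, N m; "tcp_pos": TCP position; "orientation": TCP orientation; "wrist_force": force on the tool from outside, world axes, zero at the start; "ft_torque": the same for the moment, N m; "finger_gap": opening from 0.0 (shut) to 1.0 (fully open); "finger_force": force on a finger pad.
Only numpy, scipy, OpenCV 4.12 (cv2) and the standard library are available. Lean on these libraries where they do the work, as an engineer would, in place of code of your own. Each camera call takes 0.05 s, during which the arm holds its last target. There are 200 camera calls.

## Working session

There is one attempt and no reset: what is moved stays moved. The work goes in short steps, Python scripts to look and compute and a tool call to move; the robot and the scene stay as the last step left them, time stands still between calls to the robot, and variables do not carry over. Pictures are saved under pics/ and viewed, at most 10 in all, crops included, and the job is handed in when it is done.

Besides the shell and the picture viewer there is one more tool, called after "Emit:" by a JSON object that holds its "name" and its "arguments". carry_out: Moves the arm, as the interface text tells. Shift numbers are shares of 15 cm and turn numbers shares of 0.12 rad, none past 1 either way. Its arguments: {"type":"object","properties":{"moves":{"type":"array","items":{"type":"array","items":{"type":"number"}}},"squeeze":{"type":"number"}},"required":["moves"]}

```bash
mkdir -p pics; cat > h.py <<'E'
from workcell import r
import numpy as np, cv2
def cal(n):
    c=r.get_calibration(n); f=240/np.tan(np.radians(c["vertical_fov"])/2)
    return np.array([[f,0,c["cx"]],[0,f,c["cy"]],[0,0,1.]]),np.array(c["D"],float),np.array(c["R"]),np.array(c["t"])
def onplane(n,px,z):
    K,D,R,t=cal(n); p=cv2.undistortPoints(np.array(px,float).reshape(-1,1,2),K,D).reshape(-1,2)
    d=np.c_[p,np.ones(len(p))]@R; o=-R.T@t
    return o+d*((z-o[2])/d[:,2])[:,None]
def proj(n,X):
    K,D,R,t=cal(n); return cv2.projectPoints(np.array(X,float).reshape(-1,3),cv2.Rodrigues(R)[0],t,K,D)[0].reshape(-1,2)
def tri(px):
    A=np.zeros((3,3));b=np.zeros(3)
    for n,p in px.items():
        K,D,R,t=cal(n);o=-R.T@t;d=onplane(n,[p],0.05)[0]-o;d/=np.linalg.norm(d);M=np.eye(3)-np.outer(d,d);A+=M;b+=M@o
    return np.linalg.solve(A,b)
E
python3 - <<'E'
from h import *
for n in("scene","top"):
    cv2.imwrite(f"pics/{n}0.png",r.capture(n)); K,D,R,t=cal(n); print(n,K[0,0],(-R.T@t).round(3),R[2].round(2))
    for o in("stock_bin","support_bar","bar_plate","setting_fence","insert_jar","hex_driver","riser"):
        q=r.outline_of(n,o)
        if q:
            a=q[0]; pts=np.argwhere(a["region"])[:,::-1].astype(np.float32); print(o,round(a["score"],2),np.round(a["centre"]),len(pts),cv2.boxPoints(cv2.minAreaRect(pts)).round().tolist())
        else: print(o,None)
s=r.get_state();print({k:np.round(v,3) for k,v in s.items()},r.grasp_offset)
E
```

```text
scene 490.17261068815446 [-0.033 -0.495  0.653] [ 0.65  0.41 -0.64]
stock_bin 0.89 [301. 212.] 3313 [[268.0, 247.0], [268.0, 176.0], [328.0, 176.0], [328.0, 247.0]]
support_bar 0.78 [293. 241.] 489 [[280.0, 252.0], [283.0, 219.0], [302.0, 220.0], [300.0, 253.0]]
bar_plate 0.92 [291. 240.] 590 [[279.0, 252.0], [281.0, 218.0], [303.0, 219.0], [302.0, 253.0]]
setting_fence 0.66 [208. 294.] 2324 [[177.0, 328.0], [215.0, 233.0], [241.0, 243.0], [203.0, 339.0]]
insert_jar 0.91 [207. 230.] 555 [[195.0, 218.0], [220.0, 218.0], [220.0, 243.0], [195.0, 243.0]]
hex_driver 0.77 [405. 246.] 434 [[382.0, 243.0], [386.0, 233.0], [452.0, 257.0], [448.0, 267.0]]
riser 0.8 [340. 294.] 38648 [[130.0, 292.0], [218.0, 122.0], [488.0, 261.0], [400.0, 431.0]]
top 621.3318363314263 [ 0.357 -0.189  1.143] [ 0.14  0.06 -0.99]
stock_bin None
support_bar 0.82 [309. 260.] 522 [[289.0, 242.0], [307.0, 233.0], [325.0, 267.0], [306.0, 277.0]]
bar_plate 0.61 [307. 256.] 539 [[287.0, 243.0], [305.0, 233.0], [324.0, 267.0], [306.0, 277.0]]
setting_fence 0.66 [260. 336.] 2813 [[225.0, 284.0], [249.0, 274.0], [295.0, 38
[... 158 characters left out ...]
, 194.0], [375.0, 183.0], [433.0, 186.0], [433.0, 196.0]]
riser 0.84 [366. 277.] 45127 [[185.0, 164.0], [483.0, 164.0], [483.0, 364.0], [185.0, 364.0]]
{'time': np.float64(0.8), 'qpos': array([ 1.591,  0.501, -0.427,  1.55 ,  0.221,  1.138, -0.21 ]), 'qvel': array([ 0.002, -0.001, -0.   ,  0.   , -0.001, -0.001, -0.   ]), 'tau': array([-0.0000e+00, -5.6638e+01, -5.8090e+00, -2.7949e+01, -6.7000e-02,
        2.0000e-02,  0.0000e+00]), 'tcp_pos': array([ 0.156, -0.631,  0.203]), 'orientation': array([0.   , 0.993, 0.121, 0.   ]), 'wrist_force': array([ 0.201,  0.163, -0.914]), 'ft_torque': array([-0.001,  0.06 ,  0.021]), 'finger_force': np.float64(0.0), 'finger_gap': np.float64(1.001)} 0.0188
```

View pics.

View pics/scene0.png

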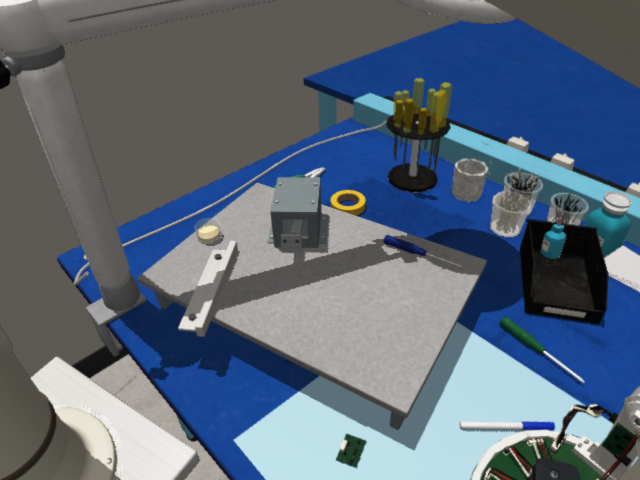

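View pics/top0.png

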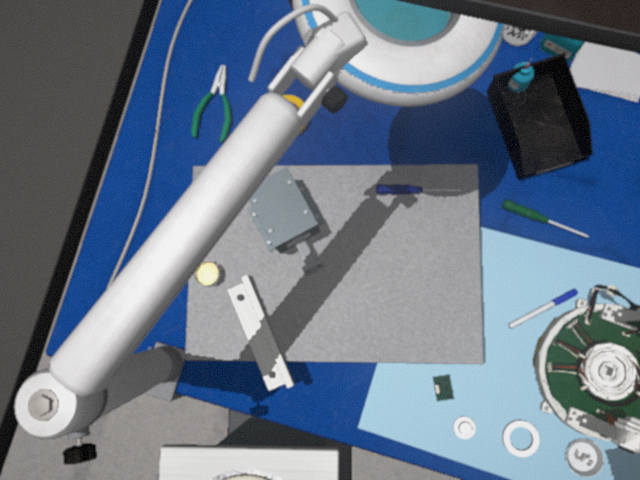

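The scene view shows the bin at about (298,213), with the bar's end plate at (291,240). The fence runs from (232,243) to (192,328), the jar is at (207,232) and the driver at (405,246). In the top view the bin cover is at (285,210), the plate at (307,256) and the fence runs from (238,280) to (283,388). The magnifier arm crosses the left side.

```bash
python3 - <<'E'
from h import *
print("plate tri",tri({"scene":(291,240),"top":(307,256)}).round(4))
def reg(n,o): 
    r.capture(n); q=r.outline_of(n,o); return q[0] if q else None
out={}
for n in("scene","top"):
    for o in("setting_fence","bar_plate"):
        a=reg(n,o); pts=np.argwhere(a["region"])[:,::-1].astype(np.float32)
        z={"setting_fence":.102,"bar_plate":.13}[o]
        W=onplane(n,pts,z)[:,:2].astype(np.float32); c,s,_=b=cv2.minAreaRect(W); print(n,o,np.round(c,4),np.round(s,4),cv2.boxPoints(b).round(3).tolist())
# magnifier arm at z .5
print("mag",onplane("top",[(75,365),(270,110),(300,130),(100,390),(400,105)],.5).round(3).tolist())
img=cv2.imread("pics/top0.png")[150:400,170:370]; a=cv2.resize(img,None,fx=3,fy=2.4*1.25/1.25,interpolation=3) if 0 else cv2.resize(img,(480,600),interpolation=cv2.INTER_CUBIC)
b=cv2.imread("pics/scene0.png")[165:275,255:345]; b=cv2.resize(b,(320,391),interpolation=cv2.INTER_CUBIC)
c=np.zeros((600,800,3),np.uint8);c[:,:480]=a;c[:391,480:]=b;cv2.imwrite("pics/crop.png",c)
print("jar",tri({"scene":(207,231),"top":(208,274)}).round(3))
E
```

```text
plate tri [ 0.4774 -0.1083  0.1237]
scene setting_fence [ 0.3443 -0.0394] [0.2122 0.0453] [[0.23800000548362732, -0.06300000101327896], [0.25699999928474426, -0.10400000214576721], [0.44999998807907104, -0.01600000075995922], [0.4309999942779541, 0.02500000037252903]]
scene bar_plate [ 0.4807 -0.1051] [0.0849 0.0328] [[0.4359999895095825, -0.11299999803304672], [0.453000009059906, -0.14100000262260437], [0.5249999761581421, -0.09700000286102295], [0.5080000162124634, -0.0689999982714653]]
top setting_fence [ 0.3506 -0.03  ] [0.1976 0.0458] [[0.25099998712539673, -0.050999999046325684], [0.27000001072883606, -0.09200000017881393], [0.44999998807907104, -0.008999999612569809], [0.4309999942779541, 0.03200000151991844]]
top bar_plate [ 0.4795 -0.108 ] [0.0659 0.0346] [[0.44200000166893005, -0.10899999737739563], [0.45899999141693115, -0.13899999856948853], [0.5170000195503235, -0.10700000077486038], [0.5, -0.07699999958276749]]
mag [[0.319, 0.1, 0.5], [0.592, -0.096, 0.5], [0.57, -0.129, 0.5], [0.294, 0.072, 0.5], [0.596, -0.236, 0.5]]
jar [0.449 0.063 0.095]
```

View pics/crop.png

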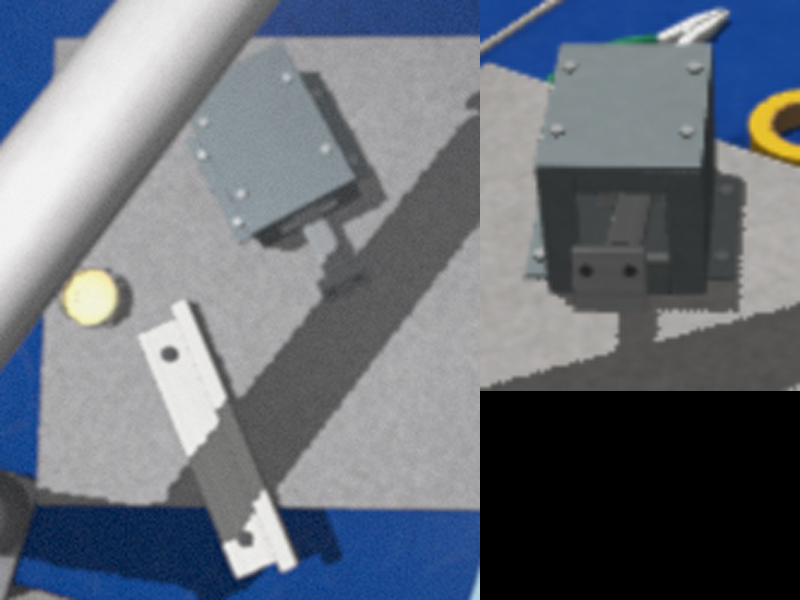

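The crop shows the bin cover's front corners at top-view pixels (272,250) and (319,226), and at (272,212) and (320,212) in the scene view. The plate sits centred in front of the slot. The face edge of the fence runs from (248,275) to (294,387) in the top view.

```bash
cat >> h.py <<'E'
from scipy.optimize import least_squares
E
python3 - <<'E'
from h import *
T=onplane("top",[(272,250),(318.8,225.8),(287.9,168.75)],.161); S=onplane("scene",[(271.9,211.7),(319.7,211.7),(320.2,177.4),(277.5,177.4)],.161)
print("T",T.round(3).tolist());print("S",S.round(3).tolist())
print("fenceface",onplane("top",[(247.9,275),(293.75,386.7)],.102).round(3).tolist())
# plate model: fit bin front mid m, angle a using cover corners
def bin_pts(p): 
    c,s=np.cos(p[2]),np.sin(p[2]); yb=np.array([c,s]); xb=np.array([s,-c]); o=np.array(p[:2])
    f=lambda x,y,z:[*(o+x*xb+y*yb),z]
    return f
def res(p):
    f=bin_pts(p)
    a=proj("top",[f(-.04,0,.161),f(.04,0,.161),f(.04,.106,.161)])-[(272,250),(318.8,225.8),(287.9,168.75)]
    b=proj("scene",[f(-.04,0,.161),f(.04,0,.161),f(.04,.106,.161),f(-.04,.106,.161)])-[(271.9,211.7),(319.7,211.7),(320.2,177.4),(277.5,177.4)]
    return np.r_[a.ravel(),b.ravel()]
q=least_squares(res,[.53,-.08,.5],loss="soft_l1"); print(q.x.round(4),q.fun.round(1))
f=bin_pts(q.x)
print("pred plate", np.round(f(0,-.064,.08+.026+.064*.25+.016),4), "proj",proj("scene",[f(0,-.064,.138)]),proj("top",[f(0,-.064,.138)]))
E
```

```text
T [[0.483, -0.056, 0.161], [0.522, -0.13, 0.161], [0.617, -0.079, 0.161]]
S [[0.487, -0.064, 0.161], [0.527, -0.135, 0.161], [0.618, -0.08, 0.161], [0.579, -0.01, 0.161]]
fenceface [[0.448, -0.008, 0.102], [0.265, -0.089, 0.102]]
[ 0.5046 -0.0959  0.5018] [ 3.2 -1.4  0.4 -0.8  0.7 -0.1 -2.2 -0.2 -2.9  0.2 -0.3  0.4 -0.5  0.2]
pred plate [ 0.4485 -0.1267  0.138 ] proj [[290.46947535 246.66864674]] [[316.81313222 273.08364688]]
```

```bash
python3 - <<'E'
from h import *
o=np.array([.5046,-.0959]);a=.5018;yb=np.array([np.cos(a),np.sin(a)]);xb=np.array([yb[1],-yb[0]])
for L in(.068,.058):
    t=np.radians(14)
    def P(x,d,h): # d outward from sill along bar, h over underside
        Y=-(d*np.cos(t)-h*np.sin(t)*-1*-1) ; Y=-(d*np.cos(t))+h*np.sin(t); Z=.106+d*np.sin(t)+h*np.cos(t)
        return [*(o+x*xb+Y*yb),Z]
    pts=[P(x,L,h) for h in(0,.032) for x in(-.017,.017)]+[P(x,L-.008,.032) for x in(-.017,.017)]
    print(L,np.round(pts,3).tolist()); print(proj("scene",pts).round(0).tolist(),proj("top",pts).round(0).tolist())
E
```

```text
0.068 [[0.439, -0.113, 0.122], [0.455, -0.143, 0.122], [0.445, -0.109, 0.154], [0.462, -0.139, 0.154], [0.452, -0.105, 0.152], [0.469, -0.135, 0.152]]
[[281.0, 255.0], [301.0, 255.0], [280.0, 237.0], [301.0, 237.0], [280.0, 235.0], [301.0, 235.0]] [[309.0, 280.0], [327.0, 270.0], [305.0, 274.0], [324.0, 264.0], [303.0, 270.0], [322.0, 260.0]]
0.058 [[0.447, -0.108, 0.12], [0.463, -0.138, 0.12], [0.454, -0.104, 0.151], [0.47, -0.134, 0.151], [0.461, -0.101, 0.149], [0.477, -0.13, 0.149]]
[[281.0, 252.0], [302.0, 252.0], [280.0, 234.0], [301.0, 234.0], [281.0, 232.0], [302.0, 232.0]] [[306.0, 275.0], [324.0, 265.0], [302.0, 269.0], [321.0, 259.0], [300.0, 265.0], [319.0, 255.0]]
```

Emit:
{"name": "carry_out", "arguments": {"moves": [[0,0,0,-0.12,0,0,-0.72],[0,0,0,-0.12,0,0,-0.72],[0,0,0,-0.08,0,0,-0.72],[0,0.2,-0.11,0,0,0,0],[0,0.22,-0.125,0,0,0,0]], "squeeze": 20}}

```text
time: 1.62
tcp_pos: [0.1928, -0.5716, 0.2512]
orientation: [0.001, 0.969, 0.246, -0.0]
wrist_force: [2.2, 0.0, 0.3]
finger_gap: 0.691
finger_force: 0.0
```

Emit:
{"name": "carry_out", "arguments": {"moves": [[0,0.22,-0.125,0,0,0,0],[0,0.22,-0.125,0,0,0,0],[0,0.22,-0.125,0,0,0,0],[0,0.22,-0.125,0,0,0,0],[0,0.22,-0.125,0,0,0,0]]}}

```text
time: 2.03
tcp_pos: [0.2948, -0.4065, 0.2509]
orientation: [0.0, 0.969, 0.248, -0.0]
wrist_force: [0.8, -0.4, 0.1]
finger_gap: 0.327
finger_force: 0.0
```

Emit:
{"name": "carry_out", "arguments": {"moves": [[0,0.22,-0.125,0,0,0,0],[0,0.22,-0.125,0,0,0,0],[0,0.22,-0.125,0,0,0,0],[0,0.1,-0.06,0,0,0,0],[0,0,0,0,0,0,0]]}}

```text
time: 2.45
tcp_pos: [0.3656, -0.2914, 0.2514]
orientation: [0.0, 0.968, 0.252, 0.001]
wrist_force: [0.1, -0.1, 0.2]
finger_gap: 0.01
finger_force: 0.0
```

```bash
cat >> h.py <<'E'
from scipy.spatial.transform import Rotation as Ro
def delta(tgt):
    s=r.get_state(); q=s["orientation"]; M=Ro.from_quat([q[1],q[2],q[3],q[0]])
    d=M.inv().apply(np.array(tgt)-s["tcp_pos"]); print("t",round(float(s["time"]),2),"tcp",np.round(s["tcp_pos"],4),"F",np.round(s["wrist_force"],1),"units",(d/.15).round(3),"xang",round(float(np.arctan2(*M.as_matrix()[[1,0],0])),3))
E
python3 - <<'E'
from h import *
delta([.479,-.111,.20])
print(np.round(r.get_state()["qpos"],2))
cv2.imwrite("pics/s1.png",np.hstack([r.capture("scene")[100:400,60:460],r.capture("top")[100:400,120:520]]))
E
```

```text
t 2.45 tcp [ 0.3656 -0.2914  0.2514] F [ 0.1 -0.1  0.2] units [ 1.247 -0.681  0.344] xang 0.51
[ 1.29  0.14 -0.73  1.93  0.1   1.11 -0.54]
```

View pics/s1.png

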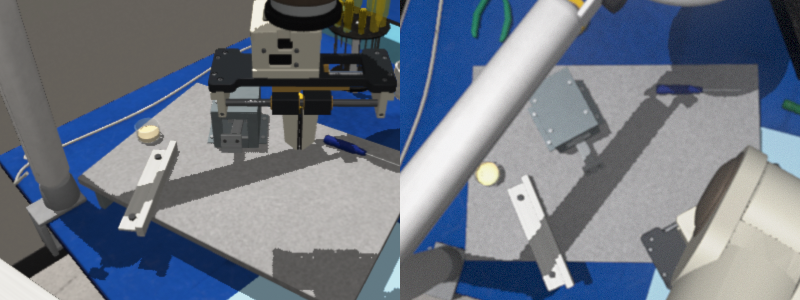

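The crop shows the shut gripper low over the riser, right of the bin. The black wrist collar is near scene pixel (362,110), and the arm comes in from the right, clear of the magnifier. Next I check wrist height against the magnifier.

```bash
python3 - <<'E'
from h import *
for h in(0,.066,.15,.2,.25,.3,.35,.4): print(h,proj("scene",[[.3656,-.2914,.2514+h]]).round(0),proj("top",[[.3656,-.2914,.2514+h]]).round(0))
print(proj("top",[[.3656,-.2914,.2514]]))
im=r.capture("scene")[0:320,240:480]; im2=r.capture("top")[200:480,340:640]
c=np.zeros((600,800,3),np.uint8); c[:600,:450]=cv2.resize(im,(450,600)); c[:327,450:]=cv2.resize(im2,(350,327)); cv2.imwrite("pics/s2.png",c)
E
```

```text
0 [[358. 258.]] [[428. 325.]]
0.066 [[359. 215.]] [[434. 325.]]
0.15 [[361. 149.]] [[443. 324.]]
0.2 [[362. 104.]] [[450. 324.]]
0.25 [[364.  52.]] [[457. 323.]]
0.3 [[365.  -6.]] [[466. 323.]]
0.35 [[367. -73.]] [[476. 322.]]
0.4 [[ 368. -149.]] [[489. 321.]]
[[428.20307889 325.40755234]]
```

View pics/s2.png

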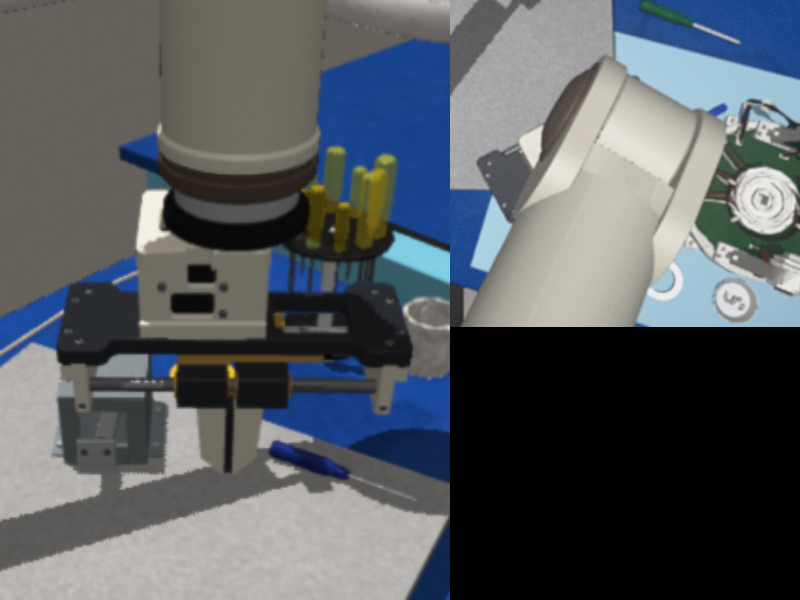

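Two wrist facts come out of this: the wrist collar's axis sits about 0.39 m above the tip, and that would put it near the magnifier arm over the plate. So I lean the tool back about 20° before going in.

Emit:
{"name": "carry_out", "arguments": {"moves": [[0,0,0,0,0,0.97,0],[0,0,0,0,0,0.97,0],[0,0,0,0,0,0.97,0],[0,0,0,0,0,0,0]]}}

```text
time: 2.98
tcp_pos: [0.3574, -0.3007, 0.2493]
orientation: [-0.043, 0.955, 0.239, 0.17]
wrist_force: [-0.8, 0.4, -1.2]
finger_gap: 0.004
finger_force: 0.0
```

```bash
python3 - <<'E'
from h import *
delta([.455,-.17,.19]);delta([.486,-.106,.19])
s=r.get_state()["orientation"];print(Ro.from_quat([s[1],s[2],s[3],s[0]]).as_matrix().round(3))
E
```

```text
t 2.98 tcp [ 0.3574 -0.3007  0.2493] F [-0.8  0.4 -1.2] units [ 0.786 -0.462  0.712] xang 0.49
t 2.98 tcp [ 0.3574 -0.3007  0.2493] F [-0.8  0.4 -1.2] units [ 1.146 -0.741  0.845] xang 0.49
[[ 0.828  0.471  0.305]
 [ 0.442 -0.882  0.164]
 [ 0.346 -0.001 -0.938]]
```

Emit:
{"name": "carry_out", "arguments": {"moves": [[0,0.157,-0.092,0.142,0,0,0],[0,0.157,-0.092,0.142,0,0,0],[0,0.157,-0.092,0.142,0,0,0],[0,0.157,-0.092,0.142,0,0,0],[0,0.157,-0.092,0.142,0,0,0]]}}

```text
time: 3.4
tcp_pos: [0.4588, -0.1652, 0.1906]
orientation: [-0.042, 0.954, 0.243, 0.168]
wrist_force: [-0.5, 0.1, -0.6]
finger_gap: 0.008
finger_force: 0.0
```

Emit:
{"name": "carry_out", "arguments": {"moves": [[0,0.09,-0.07,0.033,0,0,0],[0,0.09,-0.07,0.033,0,0,0],[0,0.09,-0.07,0.033,0,0,0],[0,0.09,-0.07,0.033,0,0,0],[0,0,0,0,0,0,0]]}}

```text
time: 3.82
tcp_pos: [0.4896, -0.0979, 0.1912]
orientation: [-0.044, 0.954, 0.246, 0.168]
wrist_force: [0.0, 0.8, 0.3]
finger_gap: 0.006
finger_force: 0.0
```

```bash
python3 - <<'E'
from h import *
delta([.486,-.106,.19]); delta([.486,-.106,.14])
s=r.get_state();p=s["tcp_pos"]
a=r.capture("scene");b=r.capture("top")
print(proj("scene",[p]).round(0),proj("top",[p]).round(0))
for n in("scene","top"):
    q=r.outline_of(n,"bar_plate")
    for k in q[:1]: w=np.argwhere(k["region"]);print(n,k["score"],k["centre"],w.min(0),w.max(0))
c=np.hstack([cv2.resize(a[170:290,240:360],(400,400),interpolation=2),cv2.resize(b[150:310,230:390],(400,400),interpolation=2)]);cv2.imwrite("pics/s3.png",c)
E
```

```text
t 3.82 tcp [ 0.4896 -0.0979  0.1912] F [0.  0.8 0.3] units [-0.047  0.036 -0.009] xang 0.505
t 3.82 tcp [ 0.4896 -0.0979  0.1912] F [0.  0.8 0.3] units [-0.161  0.036  0.304] xang 0.505
[[288. 202.]] [[297. 243.]]
scene 0.83 [291.6, 238.1] [219 281] [252 302]
```

View pics/s3.png

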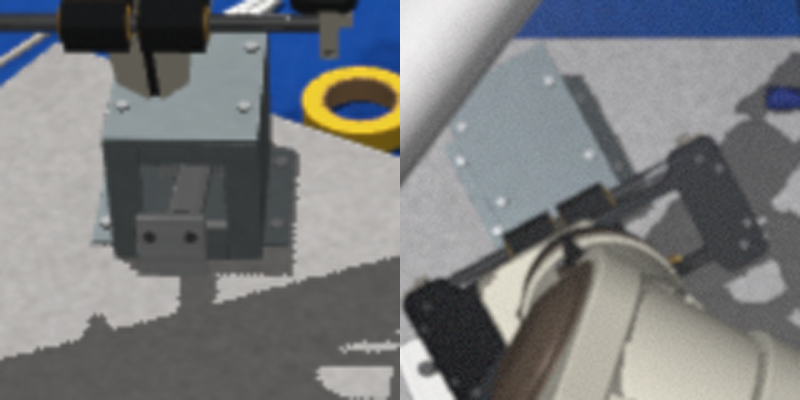

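The view shows the shut fingertips above the bin's front edge, at about scene pixel (286,199). The plate centre is at (291,241), so I shift 5 mm right and 2 mm outward, then go down.

Emit:
{"name": "carry_out", "arguments": {"moves": [[0,-0.03,0.037,-0.01,0,0,0],[0,0,0,0,0,0,0],[0,-0.035,0,0.096,0,0,0],[0,-0.035,0,0.096,0,0,0],[0,-0.035,0,0.096,0,0,0]]}}

```text
time: 4.43
tcp_pos: [0.487, -0.1091, 0.1443]
orientation: [-0.042, 0.954, 0.244, 0.168]
wrist_force: [0.4, -0.9, -1.0]
finger_gap: 0.004
finger_force: 0.0
```

```bash
python3 - <<'E'
from h import *
delta([.488,-.105,.130]);print(r.get_state()["ft_torque"].round(2))
E
```

```text
t 4.43 tcp [ 0.487  -0.1091  0.1443] F [ 0.4 -0.9 -1. ] units [-0.015 -0.021  0.096] xang 0.5
[-0.2   0.34  0.02]
```

Emit:
{"name": "carry_out", "arguments": {"moves": [[0,-0.015,-0.02,0.05,0,0,0],[0,-0.018,0,0.05,0,0,0],[0,-0.018,0,0.05,0,0,0],[0,-0.016,0,0.04,0,0,0],[0,0,0,0,0,0,0]]}}

```text
time: 4.85
tcp_pos: [0.4853, -0.1046, 0.1135]
orientation: [-0.044, 0.954, 0.244, 0.168]
wrist_force: [0.3, 0.6, -0.3]
finger_gap: 0.007
finger_force: 0.1
```

```bash
python3 - <<'E'
from h import *
delta([.488,-.105,.113]);
a=r.capture("scene")
q=r.outline_of("scene","bar_plate")
for k in q[:1]: w=np.argwhere(k["region"]);print(k["score"],k["centre"],w.min(0),w.max(0))
cv2.imwrite("pics/s4.png",cv2.resize(a[170:290,230:370],(700,600),interpolation=2))
E
```

```text
t 4.85 tcp [ 0.4853 -0.1046  0.1135] F [ 0.3  0.6 -0.3] units [0.012 0.011 0.008] xang 0.502
0.93 [292.1, 245.6] [235 281] [253 301]
```

View pics/s4.png

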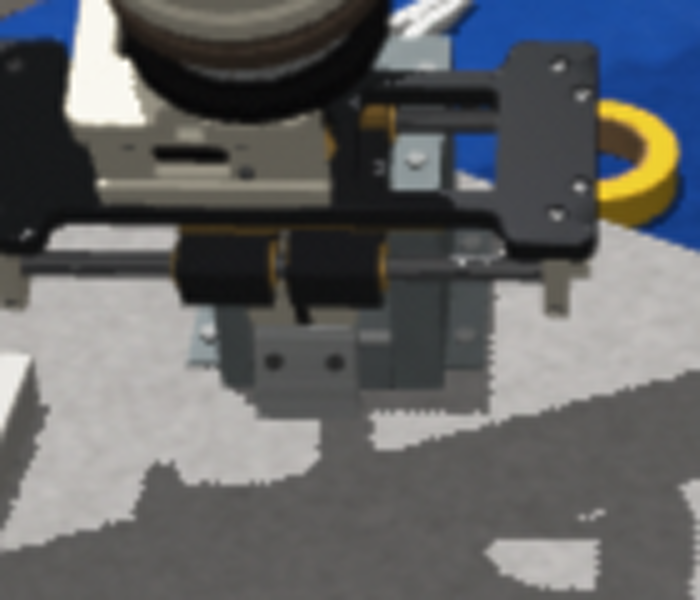

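Finger is hidden behind the plate; the plate's top edge is now at scene row 235 and its bottom near 250. I compare this with the model at several tilts.

```bash
python3 - <<'E'
from h import *
o=np.array([.5046,-.0959]);a=.5018;yb=np.array([np.cos(a),np.sin(a)]);xb=np.array([yb[1],-yb[0]])
for L in(.056,.06,.068):
  for deg in(14,5,0,-5):
    t=np.radians(deg)
    P=lambda x,d,h:[*(o+x*xb+(-d*np.cos(t)+h*np.sin(t))*yb),.106+d*np.sin(t)+h*np.cos(t)]
    p=proj("scene",[P(0,L,0),P(0,L,.032),P(0,L-.008,.032),P(-.017,L,.016),P(.017,L,.016)]);print(L,deg,"bot",p[0].round(1),"top",p[1].round(1),"topin",p[2].round(1),"w",round(p[4,0]-p[3,0],1))
cv2.imwrite("pics/x.png",r.capture("scene"))
A=cv2.cvtColor(cv2.imread("pics/scene0.png"),6);B=cv2.cvtColor(cv2.imread("pics/x.png"),6)
for c in(286,295,298):print(c,list(A[225:262,c]),list(B[225:262,c]),sep="\n")
E
```

```text
0.056 14 bot [291.7 251.3] top [291.  233.9] topin [291.5 231.8] w 20.6
0.056 5 bot [292.  255.8] top [290.9 240.1] topin [291.4 237.3] w 20.5
0.056 0 bot [292.2 258.1] top [290.9 243.5] topin [291.4 240.3] w 20.5
0.056 -5 bot [292.4 260.2] top [291.  246.8] topin [291.4 243.4] w 20.4
0.06 14 bot [291.5 252.4] top [290.7 234.9] topin [291.2 232.8] w 20.7
0.06 5 bot [291.8 257.3] top [290.7 241.5] topin [291.1 238.7] w 20.6
0.06 0 bot [291.9 259.7] top [290.7 245.1] topin [291.2 241.9] w 20.5
0.06 -5 bot [292.2 261.9] top [290.8 248.6] topin [291.2 245.1] w 20.5
0.068 14 bot [291.  254.7] top [290.2 237. ] topin [290.7 234.9] w 20.9
0.068 5 bot [291.3 260.2] top [290.2 244.3] topin [290.7 241.5] w 20.8
0.068 0 bot [291.5 262.9] top [290.2 248.3] topin [290.7 245.1] w 20.7
0.068 -5 bot [291.7 265.4] top [290.3 252.1] topin [290.8 248.6] w 20.6
286
[np.uint8(69), np.uint8(69), np.uint8(69), np.uint8(69), np.uint8(70), np.uint8(70), np.uint8(70), np.uint8(69), np.uint8(73), np.uint8(86), np.uint8(98), np.uint8(81), np.uint8(77), np.uint8(80), np.uint8(75), np.uint8(60), np.uint8(53), np.
[... 2201 characters left out ...]
p.uint8(79), np.uint8(78), np.uint8(79), np.uint8(79), np.uint8(83), np.uint8(83), np.uint8(81), np.uint8(83), np.uint8(81), np.uint8(82), np.uint8(83), np.uint8(86), np.uint8(84)]
[np.uint8(16), np.uint8(17), np.uint8(17), np.uint8(17), np.uint8(19), np.uint8(41), np.uint8(88), np.uint8(94), np.uint8(93), np.uint8(92), np.uint8(93), np.uint8(109), np.uint8(89), np.uint8(86), np.uint8(85), np.uint8(65), np.uint8(49), np.uint8(49), np.uint8(66), np.uint8(82), np.uint8(86), np.uint8(86), np.uint8(83), np.uint8(80), np.uint8(84), np.uint8(86), np.uint8(86), np.uint8(84), np.uint8(79), np.uint8(89), np.uint8(89), np.uint8(90), np.uint8(91), np.uint8(91), np.uint8(92), np.uint8(94), np.uint8(92)]
```

Emit:
{"name": "carry_out", "arguments": {"moves": [[0,-0.006,0,0.016,0,0,0],[0,-0.006,0,0.016,0,0,0],[0,0,0,0,0,0,0],[0,0,0,0,0,0,0]]}}

```text
time: 5.33
tcp_pos: [0.4858, -0.1047, 0.1093]
orientation: [-0.043, 0.954, 0.245, 0.168]
wrist_force: [0.4, 0.3, 0.5]
finger_gap: 0.01
finger_force: 0.1
```

```bash
cat >> h.py <<'E'
def rows(c=(286,295)):
    B=cv2.cvtColor(r.capture("scene"),6)
    for k in c: print(k,B[225:272,k].tolist())
E
python3 - <<'E'
from h import *
delta([.488,-.105,.113]); rows()
E
```

```text
t 5.33 tcp [ 0.4858 -0.1047  0.1093] F [0.4 0.3 0.5] units [ 0.019  0.009 -0.019] xang 0.502
286 [59, 45, 46, 81, 87, 89, 90, 91, 92, 93, 93, 97, 105, 89, 85, 86, 82, 65, 57, 71, 83, 85, 85, 84, 81, 81, 85, 84, 89, 130, 178, 183, 179, 179, 181, 181, 180, 178, 179, 182, 165, 102, 92, 93, 93, 93, 91]
295 [25, 23, 20, 17, 17, 16, 16, 23, 55, 87, 74, 91, 97, 91, 85, 85, 81, 61, 52, 60, 82, 83, 85, 83, 81, 82, 85, 84, 83, 81, 92, 93, 90, 91, 91, 92, 92, 92, 91, 91, 90, 89, 91, 91, 88, 88, 92]
```

```bash
python3 - <<'E'
from h import *
a=r.capture("scene"); b=cv2.imread("pics/scene0.png")
c=np.hstack([cv2.resize(x[205:280,262:320],(400,517),interpolation=2) for x in(b,a)]);cv2.imwrite("pics/s5.png",cv2.convertScaleAbs(c,alpha=1.6))
p=r.get_state()["tcp_pos"];print(proj("scene",[p,p+[0,0,.03]]))
E
```

```text
[[293.21206721 242.86368236]
 [292.11477156 229.25607915]]
```

View pics/s5.png

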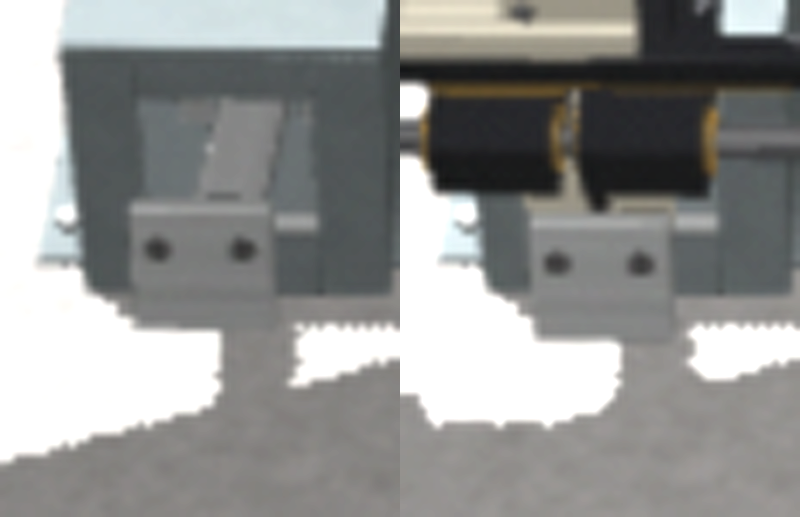

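The left half shows the start: the bar runs up-right from the plate into the slot, and the sill shows at row 237. The right half shows the plate 2 px lower, with the fingers behind it. I check the sill and bar lines against the model.

```bash
python3 - <<'E'
from h import *
o=np.array([.5046,-.0959]);a=.5018;yb=np.array([np.cos(a),np.sin(a)]);xb=np.array([yb[1],-yb[0]])
f=lambda x,y,z:[*(o+x*xb+y*yb),.08+z]
N=["sillR","sillL","slot top R","slot top L","front botR","front botL","topR","topL"]
P=[f(.022,0,.026),f(-.022,0,.026),f(.022,0,.064),f(-.022,0,.064),f(.04,0,0),f(-.04,0,0),f(.04,0,.081),f(-.04,0,.081)]
for n,p in zip(N,proj("scene",P)): print(n,p.round(1),"crop",((p-[262,205])*6.9).round(0))
t=np.radians(14)
for d in(.06,.0,-.05): print(d,((proj("scene",[f(0,-d*np.cos(t)+.008*np.sin(t),.026+d*np.sin(t)+.008*np.cos(t))])-[262,205])*6.9).round(0))
E
```

```text
sillR [307.5 237. ] crop [314. 220.]
sillL [282.7 236.7] crop [143. 219.]
slot top R [306.6 219.8] crop [308. 102.]
slot top L [281.  219.6] crop [131. 101.]
front botR [318.2 248.3] crop [388. 299.]
front botL [273.8 247.7] crop [ 82. 295.]
topR [316.8 211.9] crop [378.  47.]
topL [269.7 211.5] crop [53. 45.]
0.06 [[202. 297.]]
0.0 [[227. 191.]]
-0.05 [[246. 112.]]
```

The bin model matches the scene well. The shut fingertips appear about 10 mm higher than the reported TCP, so the bar is only just being touched, and it slid out a few mm. I keep pressing along the tool axis.

Emit:
{"name": "carry_out", "arguments": {"moves": [[0,0,0,0.022,0,0,0],[0,0,0,0.022,0,0,0],[0,0,0,0.02,0,0,0],[0,0,0,0,0,0,0]]}}

```text
time: 5.77
tcp_pos: [0.4884, -0.1028, 0.0997]
orientation: [-0.044, 0.954, 0.245, 0.168]
wrist_force: [-0.1, -0.2, 0.1]
finger_gap: 0.006
finger_force: 0.0
```

```bash
python3 - <<'E'
from h import *
delta([.488,-.105,.113]); rows()
E
```

```text
t 5.77 tcp [ 0.4884 -0.1028  0.0997] F [-0.1 -0.2  0.1] units [ 0.021  0.012 -0.087] xang 0.502
286 [66, 52, 59, 70, 52, 40, 56, 70, 76, 88, 89, 91, 94, 94, 94, 96, 98, 107, 87, 82, 82, 63, 50, 61, 78, 80, 81, 79, 78, 79, 82, 82, 99, 172, 181, 182, 181, 179, 172, 129, 95, 91, 93, 94, 94, 93, 91]
295 [25, 24, 25, 25, 25, 23, 19, 18, 17, 17, 16, 26, 71, 92, 95, 102, 100, 111, 83, 82, 81, 65, 58, 59, 76, 80, 82, 79, 78, 79, 81, 81, 83, 82, 90, 93, 93, 91, 91, 91, 90, 89, 91, 91, 89, 89, 93]
```

Emit:
{"name": "carry_out", "arguments": {"moves": [[0,0,0,0.012,0,0,0],[0,0,0,0.012,0,0,0],[0,0,0,0,0,0,0],[0,0,0,0,0,0,0]]}}

```text
time: 6.15
tcp_pos: [0.4899, -0.1025, 0.0969]
orientation: [-0.043, 0.954, 0.245, 0.168]
wrist_force: [0.0, -0.1, 0.5]
finger_gap: 0.005
finger_force: 0.1
```

```bash
python3 - <<'E'
from h import *
delta([.488,-.105,.113]); rows()
E
```

```text
t 6.15 tcp [ 0.4899 -0.1025  0.0969] F [ 0.  -0.1  0.5] units [ 0.019  0.009 -0.107] xang 0.502
286 [44, 58, 60, 59, 69, 53, 47, 54, 68, 61, 60, 73, 76, 92, 94, 94, 94, 96, 99, 97, 91, 82, 80, 76, 57, 54, 68, 78, 80, 78, 76, 78, 78, 79, 98, 175, 181, 179, 170, 105, 92, 91, 93, 93, 93, 93, 91]
295 [25, 25, 25, 24, 25, 25, 22, 18, 17, 18, 16, 17, 31, 88, 93, 93, 93, 91, 97, 98, 102, 82, 79, 76, 64, 57, 72, 78, 79, 78, 76, 77, 79, 79, 82, 92, 94, 91, 91, 91, 90, 89, 91, 91, 89, 89, 92]
```

Emit:
{"name": "carry_out", "arguments": {"moves": [[0,-0.004,0,0.01,0,0,0],[0,-0.04,0,-0.015,0,0,0],[0,-0.05,0,-0.0185,0,0,0],[0,-0.05,0,-0.0185,0,0,0],[0,0,0,0,0,0,0]]}}

```text
time: 6.62
tcp_pos: [0.4683, -0.1141, 0.0949]
orientation: [-0.043, 0.954, 0.244, 0.167]
wrist_force: [-0.2, -0.4, 0.3]
finger_gap: 0.004
finger_force: 0.0
```

```bash
python3 - <<'E'
from h import *
delta([.488,-.105,.113]); rows()
q=r.outline_of("scene","bar_plate")
for k in q[:1]: w=np.argwhere(k["region"]);print(k["score"],k["centre"],w.min(0),w.max(0))
E
```

```text
t 6.62 tcp [ 0.4683 -0.1141  0.0949] F [-0.2 -0.4  0.3] units [ 0.177  0.01  -0.064] xang 0.5
286 [143, 116, 97, 93, 74, 30, 17, 21, 44, 75, 78, 64, 67, 55, 54, 55, 45, 35, 41, 65, 83, 86, 88, 89, 94, 95, 95, 95, 95, 97, 112, 104, 104, 101, 78, 72, 70, 49, 50, 68, 72, 69, 69, 71, 72, 83, 90]
295 [98, 91, 72, 68, 55, 25, 17, 18, 26, 25, 25, 25, 24, 25, 26, 27, 26, 25, 21, 17, 17, 17, 17, 28, 72, 92, 95, 95, 95, 94, 91, 100, 104, 99, 81, 72, 70, 58, 53, 68, 71, 70, 69, 71, 71, 78, 92]
0.82 [290.9, 259.7] [255 281] [269 302]
```

Emit:
{"name": "carry_out", "arguments": {"moves": [[0,-0.065,0,-0.017,0,0,0],[0,-0.065,0,-0.017,0,0,0],[0,-0.065,0,-0.017,0,0,0],[0,-0.065,0,-0.017,0,0,0],[0,0,0,0,0,0,0]]}}

```text
time: 7.13
tcp_pos: [0.4336, -0.1332, 0.0912]
orientation: [-0.043, 0.954, 0.244, 0.168]
wrist_force: [-0.6, -0.5, -0.3]
finger_gap: 0.002
finger_force: 0.0
```

```bash
python3 - <<'E'
from h import *
delta([.488,-.105,.113]); r.capture("scene")
q=r.outline_of("scene","bar_plate")
for k in q[:1]: w=np.argwhere(k["region"]);print(k["score"],k["centre"],w.min(0),w.max(0))
o=np.array([.5046,-.0959]);a=.5018;yb=np.array([np.cos(a),np.sin(a)])
for L in(.08,.09,.1,.11,.12,.13):
    t=np.arcsin(.026/L); p=o-yb*L*np.cos(t); print(L,proj("scene",[[*p,.08],[*(p-yb*.032*np.sin(t)),.08+.032*np.cos(t)]]).round(0).tolist())
E
```

```text
t 7.13 tcp [ 0.4336 -0.1332  0.0912] F [-0.6 -0.5 -0.3] units [0.433 0.009 0.003] xang 0.5
0.08 [[292.0, 277.0], [290.0, 269.0]]
0.09 [[291.0, 282.0], [290.0, 272.0]]
0.1 [[291.0, 286.0], [289.0, 276.0]]
0.11 [[290.0, 291.0], [289.0, 280.0]]
0.12 [[290.0, 295.0], [288.0, 285.0]]
0.13 [[289.0, 300.0], [287.0, 289.0]]
```

```bash
python3 - <<'E'
from h import *
B=cv2.cvtColor(r.capture("scene"),6)
for k in(284,290,296,300): print(k,B[240:315,k].tolist())
for n in("scene","top"):
  r.capture(n)
  for t in("support_bar","bar_plate"):
    for k in r.outline_of(n,t)[:2]: w=np.argwhere(k["region"]);print(n,t,round(k["score"],2),k["centre"],w.min(0),w.max(0))
p=r.get_state()["tcp_pos"];print(proj("scene",[p]),proj("top",[p]))
E
```

```text
284 [96, 96, 99, 123, 145, 117, 97, 92, 61, 25, 18, 24, 57, 83, 114, 75, 68, 58, 52, 50, 37, 32, 45, 56, 76, 85, 89, 90, 96, 96, 95, 94, 87, 71, 66, 66, 69, 80, 92, 93, 95, 94, 95, 95, 95, 94, 94, 93, 96, 97, 97, 97, 95, 94, 103, 96, 94, 95, 94, 92, 94, 97, 96, 95, 97, 97, 97, 95, 93, 94, 93, 95, 95, 93, 92]
290 [96, 96, 99, 123, 145, 117, 98, 91, 51, 23, 17, 19, 30, 27, 26, 27, 26, 27, 27, 27, 27, 24, 19, 17, 17, 18, 17, 28, 68, 61, 58, 42, 43, 60, 66, 66, 68, 86, 93, 96, 97, 96, 96, 96, 97, 96, 95, 97, 99, 97, 94, 94, 97, 97, 98, 99, 99, 97, 97, 95, 92, 93, 94, 95, 95, 94, 95, 96, 96, 93, 96, 97, 99, 97, 93]
296 [26, 26, 26, 26, 27, 27, 27, 27, 29, 19, 17, 18, 23, 26, 27, 27, 27, 28, 25, 26, 27, 25, 21, 18, 16, 17, 17, 28, 72, 94, 95, 87, 53, 66, 66, 66, 70, 85, 95, 97, 95, 94, 95, 96, 94, 93, 93, 96, 96, 92, 91, 91, 94, 95, 94, 96, 97, 98, 97, 96, 97, 97, 96, 96, 94, 95, 95, 93, 91, 93, 95, 93, 94, 97, 98]
300 [26, 27, 27, 27, 26, 27, 27, 27, 29, 19, 18, 17, 28, 27, 27, 26, 26, 27, 26, 27, 27, 25, 21, 17, 17, 18, 18, 26, 66, 69, 69, 66, 67, 68, 66, 66, 69, 78, 91, 94, 96, 96, 97, 96, 96, 96, 97, 97, 97, 97, 97, 95, 95, 97, 99, 99, 97, 96, 98, 97, 96, 99, 97, 95, 93, 93, 91, 92, 93, 95, 96, 95, 93, 92, 90]
scene support_bar 0.69 [290.1, 272.8] [270 282] [276 302]
scene support_bar 0.63 [204.9, 229.8] [218 195] [243 218]
top support_bar 0.84 [308.6, 258.6] [236 294] [279 321]
top bar_plate 0.63 [308.3, 258.7] [237 295] [280 322]
[[290.64961553 273.38658416]] [[321.68622655 283.34588438]]
```

```bash
python3 - <<'E'
from h import *
a=r.capture("scene"); b=r.capture("top")
c=np.hstack([cv2.resize(a[205:290,255:325],(400,486),interpolation=2),cv2.resize(b[220:300,275:341],(400,486),interpolation=2)]);cv2.imwrite("pics/s6.png",cv2.convertScaleAbs(c,alpha=1.5))
E
```

```text
(no output)
```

View pics/s6.png

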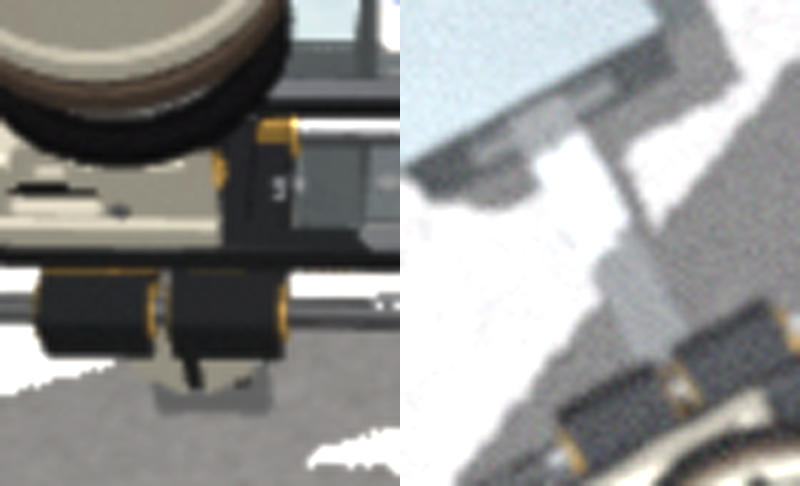

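The finger slipped over the plate's top: the tip shows at scene row 273 and the plate bottom at 277. The bar stays out about 78 mm, tipped outward. I raise, go back in behind the plate and hook deeper.

Emit:
{"name": "carry_out", "arguments": {"moves": [[0,0.054,0,-0.146,0,0,0],[0,0.054,0,-0.146,0,0,0],[0,0.054,0,-0.146,0,0,0],[0,0.132,0.003,0.049,0,0,0],[0,0.132,0.003,0.049,0,0,0]]}}

```text
time: 8.1
tcp_pos: [0.4735, -0.1158, 0.163]
orientation: [-0.04, 0.955, 0.242, 0.169]
wrist_force: [-0.0, -0.4, 0.1]
finger_gap: 0.004
finger_force: 0.0
```

```bash
cat >> h.py <<'E'
def look():
    for n in("scene","top"):
      r.capture(n)
      for t in("support_bar","bar_plate","bar_block"):
        for k in r.outline_of(n,t)[:1]: w=np.argwhere(k["region"]);print(n,t,round(k["score"],2),np.round(k["centre"]),"rows/cols",w.min(0),w.max(0),cv2.boxPoints(cv2.minAreaRect(w[:,::-1].astype(np.float32))).round().tolist())
E
python3 - <<'E'
from h import *
delta([.4713,-.1142,.13]); delta([.4713,-.1142,.10]); look()
B=cv2.cvtColor(r.capture("scene"),6)
for k in(286,296): print(k,B[225:285,k].tolist())
E
```

```text
t 8.1 tcp [ 0.4735 -0.1158  0.163 ] F [-0.  -0.4  0.1] units [-0.082 -0.018  0.204] xang 0.498
t 8.1 tcp [ 0.4735 -0.1158  0.163 ] F [-0.  -0.4  0.1] units [-0.151 -0.019  0.392] xang 0.498
scene support_bar 0.6 [292. 255.] rows/cols [219 280] [276 302] [[280.0, 219.0], [302.0, 219.0], [302.0, 276.0], [280.0, 276.0]]
scene bar_plate 0.97 [294. 255.] rows/cols [220 281] [276 302] [[281.0, 220.0], [302.0, 220.0], [302.0, 276.0], [281.0, 276.0]]
scene bar_block 0.96 [292. 253.] rows/cols [219 281] [276 302] [[281.0, 219.0], [302.0, 219.0], [302.0, 276.0], [281.0, 276.0]]
top support_bar 0.63 [303. 241.] rows/cols [236 293] [251 305] [[292.0, 240.0], [301.0, 234.0], [309.0, 247.0], [299.0, 253.0]]
top bar_block 0.65 [301. 244.] rows/cols [236 294] [250 306] [[293.0, 243.0], [300.0, 235.0], [309.0, 244.0], [302.0, 252.0]]
286 [76, 75, 75, 75, 76, 75, 76, 75, 76, 75, 81, 106, 99, 75, 60, 59, 60, 60, 61, 60, 58, 59, 68, 88, 89, 88, 103, 172, 175, 179, 181, 181, 178, 177, 178, 178, 177, 169, 167, 136, 106, 107, 104, 86, 67, 58, 43, 51, 64, 64, 64, 67, 80, 90, 91, 91, 92, 93, 94, 94]
296 [103, 103, 103, 104, 104, 104, 103, 103, 104, 105, 105, 131, 232, 237, 237, 237, 238, 238, 238, 238, 238, 238, 238, 239, 239, 233, 132, 105, 105, 104, 104, 105, 104, 103, 103, 103, 103, 103, 102, 95, 99, 105, 104, 90, 67, 58, 39, 43, 61, 64, 64, 67, 83, 91, 93, 92, 90, 91, 93, 90]
```

Emit:
{"name": "carry_out", "arguments": {"moves": [[0,-0.055,-0.004,0.095,0,0,0],[0,-0.055,-0.004,0.095,0,0,0],[0,-0.055,-0.004,0.095,0,0,0],[0,-0.055,-0.004,0.095,0,0,0],[0,0,0,0,0,0,0]]}}

```text
time: 8.97
tcp_pos: [0.4585, -0.1158, 0.094]
orientation: [-0.045, 0.954, 0.244, 0.166]
wrist_force: [-0.1, 0.1, -0.2]
finger_gap: 0.008
finger_force: 0.0
```

```bash
python3 - <<'E'
from h import *
delta([.4625,-.119,.095])
B=cv2.cvtColor(r.capture("scene"),6)
for k in(286,296): print(k,B[250:285,k].tolist())
E
```

```text
t 8.97 tcp [ 0.4585 -0.1158  0.094 ] F [-0.1  0.1 -0.2] units [ 0.015  0.032 -0.002] xang 0.499
286 [17, 17, 20, 34, 52, 67, 83, 85, 87, 92, 128, 176, 174, 171, 139, 110, 110, 107, 89, 69, 61, 44, 51, 67, 66, 66, 69, 82, 93, 94, 94, 94, 96, 98, 96]
296 [17, 17, 18, 33, 90, 95, 95, 96, 100, 106, 106, 107, 106, 105, 98, 102, 109, 107, 94, 69, 60, 40, 43, 65, 66, 66, 70, 85, 94, 97, 94, 94, 94, 95, 93]
```

Emit:
{"name": "carry_out", "arguments": {"moves": [[0,-0.006,0.03,0.019,0,0,0],[0,0,0,0,0,0,0],[0,0,0,0,0,0,0]]}}

```text
time: 9.27
tcp_pos: [0.4648, -0.1211, 0.0946]
orientation: [-0.042, 0.954, 0.244, 0.169]
wrist_force: [0.6, 1.1, 0.6]
finger_gap: 0.006
finger_force: 0.0
```

Emit:
{"name": "carry_out", "arguments": {"moves": [[0,-0.006,0,0.019,0,0,0],[0,0,0,0,0,0,0],[0,0,0,0,0,0,0]]}}

```text
time: 9.52
tcp_pos: [0.4639, -0.1202, 0.0908]
orientation: [-0.043, 0.954, 0.245, 0.168]
wrist_force: [-0.2, -0.5, 0.1]
finger_gap: 0.008
finger_force: 0.0
```

Emit:
{"name": "carry_out", "arguments": {"moves": [[0,-0.006,0,0.019,0,0,0],[0,0,0,0,0,0,0],[0,0,0,0,0,0,0]]}}

```text
time: 9.77
tcp_pos: [0.4638, -0.12, 0.0875]
orientation: [-0.043, 0.954, 0.245, 0.168]
wrist_force: [0.5, -0.4, -0.0]
finger_gap: 0.004
finger_force: 0.0
```

Emit:
{"name": "carry_out", "arguments": {"moves": [[0,-0.006,0,0.019,0,0,0],[0,0,0,0,0,0,0],[0,0,0,0,0,0,0]]}}

```text
time: 10.02
tcp_pos: [0.464, -0.1199, 0.0845]
orientation: [-0.043, 0.954, 0.245, 0.168]
wrist_force: [-0.0, -0.2, 0.7]
finger_gap: 0.009
finger_force: 0.0
```

Emit:
{"name": "carry_out", "arguments": {"moves": [[0,-0.06,0,-0.022,0,0,0],[0,-0.06,0,-0.022,0,0,0],[0,-0.06,0,-0.022,0,0,0],[0,-0.06,0,-0.022,0,0,0],[0,0,0,0,0,0,0]]}}

```text
time: 10.43
tcp_pos: [0.4291, -0.1392, 0.0845]
orientation: [-0.043, 0.954, 0.244, 0.168]
wrist_force: [0.3, -0.4, -1.4]
finger_gap: 0.004
finger_force: 0.0
```

```bash
python3 - <<'E'
from h import *
delta([.4625,-.119,.095])
B=cv2.cvtColor(r.capture("scene"),6)
for k in(286,296): print(k,B[260:320,k].tolist())
E
```

```text
t 10.43 tcp [ 0.4291 -0.1392  0.0845] F [ 0.3 -0.4 -1.4] units [ 0.268 -0.012  0.023] xang 0.5
286 [47, 55, 55, 57, 52, 50, 43, 33, 30, 27, 32, 39, 53, 59, 83, 89, 95, 96, 96, 101, 105, 105, 99, 76, 72, 71, 70, 69, 70, 70, 68, 70, 73, 86, 93, 95, 96, 97, 96, 95, 95, 95, 96, 96, 97, 97, 95, 97, 98, 97, 95, 95, 95, 94, 95, 93, 90, 90, 92, 93]
296 [25, 26, 26, 27, 26, 26, 26, 26, 26, 24, 20, 17, 16, 16, 17, 34, 90, 96, 96, 97, 103, 105, 100, 84, 71, 63, 42, 44, 67, 70, 68, 69, 71, 81, 94, 96, 96, 98, 97, 97, 97, 97, 96, 96, 94, 94, 95, 94, 91, 93, 95, 94, 94, 96, 98, 95, 95, 96, 96, 95]
```

Emit:
{"name": "carry_out", "arguments": {"moves": [[0,-0.06,0,-0.022,0,0,0],[0,-0.06,0,-0.022,0,0,0],[0,-0.06,0,-0.022,0,0,0],[0,-0.06,0,-0.022,0,0,0],[0,0,0,0,0,0,0]]}}

```text
time: 10.9
tcp_pos: [0.3962, -0.1574, 0.0847]
orientation: [-0.043, 0.954, 0.244, 0.168]
wrist_force: [-0.2, -0.6, -0.4]
finger_gap: 0.006
finger_force: 0.0
```

Emit:
{"name": "carry_out", "arguments": {"moves": [[0,-0.06,0,-0.022,0,0,0],[0,-0.06,0,-0.022,0,0,0],[0,-0.06,0,-0.022,0,0,0],[0,-0.06,0,-0.022,0,0,0],[0,0,0,0,0,0,0]]}}

```text
time: 11.32
tcp_pos: [0.3628, -0.1758, 0.0848]
orientation: [-0.043, 0.954, 0.244, 0.168]
wrist_force: [-0.2, 0.2, -0.2]
finger_gap: 0.005
finger_force: 0.0
```

```bash
python3 - <<'E'
from h import *
delta([.4625,-.119,.095]); look()
B=cv2.cvtColor(r.capture("scene"),6)
for k in(280,288): print(k,B[290:370,k].tolist())
o=np.array([.5046,-.0959]);a=.5018;yb=np.array([np.cos(a),np.sin(a)])
for u in(.16,.18,.19,.2): print(u,proj("scene",[[*(o-u*yb),.08]]).round(0))
E
```

```text
t 11.32 tcp [ 0.3628 -0.1758  0.0848] F [-0.2  0.2 -0.2] units [ 0.742 -0.013  0.198] xang 0.501
scene support_bar 0.65 [284. 323.] rows/cols [315 272] [333 296] [[272.0, 315.0], [296.0, 315.0], [296.0, 333.0], [272.0, 333.0]]
scene bar_plate 0.58 [284. 322.] rows/cols [315 272] [332 296] [[272.0, 315.0], [296.0, 315.0], [296.0, 332.0], [272.0, 332.0]]
scene bar_block 0.71 [284. 325.] rows/cols [315 272] [332 296] [[272.0, 315.0], [296.0, 315.0], [296.0, 332.0], [272.0, 332.0]]
top support_bar 0.7 [327. 290.] rows/cols [256 303] [327 348] [[301.0, 265.0], [318.0, 255.0], [357.0, 319.0], [340.0, 329.0]]
top bar_plate 0.82 [325. 290.] rows/cols [257 303] [327 348] [[302.0, 264.0], [318.0, 256.0], [352.0, 323.0], [335.0, 331.0]]
top bar_block 0.59 [326. 292.] rows/cols [257 302] [326 348] [[301.0, 265.0], [318.0, 256.0], [351.0, 322.0], [334.0, 331.0]]
280 [133, 140, 106, 95, 88, 45, 20, 20, 38, 66, 69, 62, 59, 58, 49, 50, 45, 32, 30, 38, 53, 63, 85, 90, 105, 125, 103, 101, 99, 98, 81, 79, 79, 77, 76, 77, 77, 78, 76, 75, 77, 80, 86, 94, 95, 93, 91, 90, 90, 91, 91, 89, 87, 88, 92, 93, 93, 93, 93, 90, 84, 75, 70, 70, 67, 60, 46, 38, 37, 37, 37, 35, 36, 36, 35, 34, 35, 35, 36, 36]
288 [131, 140, 113, 96, 86, 37, 19, 18, 18, 27, 27, 28, 28, 28, 27, 27, 27, 26, 25, 20, 17, 17, 16, 22, 45, 81, 96, 100, 101, 103, 81, 78, 76, 65, 67, 75, 77, 79, 76, 75, 77, 78, 78, 83, 89, 89, 90, 88, 88, 91, 91, 91, 90, 89, 89, 90, 93, 94, 92, 90, 90, 91, 92, 93, 87, 77, 72, 71, 70, 59, 41, 29, 30, 31, 32, 32, 34, 36, 36, 38]
0.16 [[287. 315.]]
0.18 [[286. 325.]]
0.19 [[285. 331.]]
0.2 [[284. 336.]]
```

Emit:
{"name": "carry_out", "arguments": {"moves": [[0,0.025,0,0.009,0,0,0],[0,0.03,0,-0.08,0,0,0],[0,0.046,0,-0.125,0,0,0],[0,0.046,0,-0.125,0,0,0],[0,0,0,0,0,0,0]]}}

```text
time: 12.18
tcp_pos: [0.3689, -0.1746, 0.1401]
orientation: [-0.041, 0.954, 0.245, 0.169]
wrist_force: [1.5, -0.5, -0.7]
finger_gap: 0.008
finger_force: 0.0
```

Emit:
{"name": "carry_out", "arguments": {"moves": [[0,0,0.13,0,0,0,0],[0,0,0.13,0,0,0,0],[0,0,0.13,0,0,0,0],[0,0,0.13,0,0,0,0],[0,0,0,0,0,0,0]]}}

```text
time: 12.6
tcp_pos: [0.4069, -0.2455, 0.138]
orientation: [-0.042, 0.954, 0.243, 0.17]
wrist_force: [0.0, -0.4, 0.3]
finger_gap: 0.005
finger_force: 0.0
```

```bash
python3 - <<'E'
from h import *
delta([.4,-.2,.1])
for n in("scene","top"):
  r.capture(n)
  k=r.outline_of(n,"support_bar")[0]; w=np.argwhere(k["region"])[:,::-1].astype(np.float32)
  W=onplane(n,w,.09)[:,:2].astype(np.float32); b=cv2.minAreaRect(W); print(n,k["score"],len(w),np.round(b[0],4),np.round(b[1],3),cv2.boxPoints(b).round(3).tolist())
  k=r.outline_of(n,"setting_fence")[0]; w=np.argwhere(k["region"])[:,::-1].astype(np.float32)
  W=onplane(n,w,.102)[:,:2].astype(np.float32); b=cv2.minAreaRect(W); print(n,k["score"],cv2.boxPoints(b).round(3).tolist())
print("riser front",onplane("top",[(200,363),(400,363)],.08).round(3).tolist())
a=r.capture("scene");t=r.capture("top")
c=np.hstack([cv2.resize(a[200:360,160:320],(400,400),interpolation=2),cv2.resize(t[230:400,215:385],(400,400),interpolation=2)]);cv2.imwrite("pics/s7.png",c)
E
```

```text
t 12.6 tcp [ 0.4069 -0.2455  0.138 ] F [ 0.  -0.4  0.3] units [ 0.011 -0.289  0.273] xang 0.5
scene 0.82 981 [ 0.3858 -0.1548] [0.143 0.04 ] [[0.3149999976158142, -0.1770000010728836], [0.3370000123977661, -0.20999999344348907], [0.4569999873638153, -0.13300000131130219], [0.4350000023841858, -0.0989999994635582]]
scene 0.64 [[0.23899999260902405, -0.06300000101327896], [0.25699999928474426, -0.10400000214576721], [0.44999998807907104, -0.01600000075995922], [0.4320000112056732, 0.024000000208616257]]Traceback (most recent call last):
  File "<stdin>", line 5, in <module>
IndexError: list index out of range
```

Emit:
{"name": "carry_out", "arguments": {"moves": [[0,0.053,-0.08,0.08,0,0,0],[0,0.053,-0.08,0.086,0,0,0],[0,0,-0.075,0.1,0,0,0],[0,0,0,0.1,0,0,0],[0,0,0,0,0,0,0]]}}

```text
time: 13.27
tcp_pos: [0.4155, -0.1919, 0.0899]
orientation: [-0.045, 0.954, 0.246, 0.167]
wrist_force: [-0.7, 0.3, -0.4]
finger_gap: 0.005
finger_force: 0.0
```

Emit:
{"name": "carry_out", "arguments": {"moves": [[0,-0.004,0,0.013,0,0,0],[0,-0.004,0,0.013,0,0,0],[0,0,0,0,0,0,0],[0,0,0,0,0,0,0]]}}

```text
time: 13.6
tcp_pos: [0.4175, -0.1953, 0.088]
orientation: [-0.043, 0.954, 0.244, 0.168]
wrist_force: [-0.7, -0.4, -0.6]
finger_gap: 0.005
finger_force: 0.0
```

Emit:
{"name": "carry_out", "arguments": {"moves": [[0,-0.004,0,0.013,0,0,0],[0,0,0,0,0,0,0],[0,0,0,0,0,0,0]]}}

```text
time: 13.85
tcp_pos: [0.4173, -0.1947, 0.0856]
orientation: [-0.043, 0.954, 0.244, 0.168]
wrist_force: [-0.1, -0.2, -0.8]
finger_gap: 0.006
finger_force: 0.0
```

Emit:
{"name": "carry_out", "arguments": {"moves": [[0,-0.004,0,0.013,0,0,0],[0,0,0,0,0,0,0],[0,0,0,0,0,0,0]]}}

```text
time: 14.1
tcp_pos: [0.4174, -0.1943, 0.0834]
orientation: [-0.043, 0.954, 0.245, 0.168]
wrist_force: [-0.1, -0.7, -0.0]
finger_gap: 0.006
finger_force: 0.0
```

Emit:
{"name": "carry_out", "arguments": {"moves": [[0,-0.004,0,0.013,0,0,0],[0,0,0,0,0,0,0],[0,0,0,0,0,0,0]]}}

```text
time: 14.35
tcp_pos: [0.4175, -0.1942, 0.0813]
orientation: [-0.043, 0.954, 0.245, 0.168]
wrist_force: [0.7, 0.3, 0.2]
finger_gap: 0.003
finger_force: 0.0
```

Emit:
{"name": "carry_out", "arguments": {"moves": [[0,-0.004,0,0.013,0,0,0],[0,0,0,0,0,0,0],[0,0,0,0,0,0,0]]}}

```text
time: 14.6
tcp_pos: [0.4176, -0.1943, 0.0793]
orientation: [-0.043, 0.954, 0.245, 0.168]
wrist_force: [-0.1, 0.1, 0.0]
finger_gap: 0.006
finger_force: 0.0
```

Emit:
{"name": "carry_out", "arguments": {"moves": [[0,-0.003,0,0.01,0,0,0],[0,0,0,0,0,0,0],[0,0,0,0,0,0,0]]}}

```text
time: 14.85
tcp_pos: [0.4177, -0.1942, 0.0777]
orientation: [-0.043, 0.954, 0.245, 0.168]
wrist_force: [0.0, 0.9, -0.0]
finger_gap: 0.003
finger_force: 0.0
```

Emit:
{"name": "carry_out", "arguments": {"moves": [[0,-0.003,0,0.01,0,0,0],[0,0,0,0,0,0,0],[0,0,0,0,0,0,0]]}}

```text
time: 15.1
tcp_pos: [0.4178, -0.1942, 0.0762]
orientation: [-0.043, 0.954, 0.245, 0.168]
wrist_force: [-0.6, -0.2, -1.3]
finger_gap: 0.002
finger_force: 0.0
```

Emit:
{"name": "carry_out", "arguments": {"moves": [[0,-0.003,0,0.01,0,0,0],[0,0,0,0,0,0,0],[0,0,0,0,0,0,0]]}}

```text
time: 15.35
tcp_pos: [0.4178, -0.1942, 0.0746]
orientation: [-0.043, 0.954, 0.245, 0.168]
wrist_force: [0.8, 0.2, -0.9]
finger_gap: 0.007
finger_force: 0.0
```

Emit:
{"name": "carry_out", "arguments": {"moves": [[0,-0.003,0,0.01,0,0,0],[0,0,0,0,0,0,0],[0,0,0,0,0,0,0]]}}

```text
time: 15.6
tcp_pos: [0.4179, -0.1941, 0.0731]
orientation: [-0.043, 0.954, 0.245, 0.168]
wrist_force: [-0.9, 0.5, 0.1]
finger_gap: 0.004
finger_force: 0.0
```

Emit:
{"name": "carry_out", "arguments": {"moves": [[0,-0.003,0,0.01,0,0,0],[0,0,0,0,0,0,0],[0,0,0,0,0,0,0]]}}

```text
time: 15.85
tcp_pos: [0.418, -0.1941, 0.0715]
orientation: [-0.043, 0.954, 0.245, 0.168]
wrist_force: [0.4, 0.8, -0.5]
finger_gap: 0.006
finger_force: 0.0
```

Emit:
{"name": "carry_out", "arguments": {"moves": [[0,-0.003,0,0.01,0,0,0],[0,0,0,0,0,0,0],[0,0,0,0,0,0,0]]}}

```text
time: 16.1
tcp_pos: [0.4181, -0.194, 0.0699]
orientation: [-0.043, 0.954, 0.245, 0.168]
wrist_force: [-0.4, 0.2, -1.1]
finger_gap: 0.007
finger_force: 0.0
```

Emit:
{"name": "carry_out", "arguments": {"moves": [[0,-0.003,0,0.01,0,0,0],[0,0,0,0,0,0,0],[0,0,0,0,0,0,0]]}}

```text
time: 16.35
tcp_pos: [0.4182, -0.1939, 0.0684]
orientation: [-0.043, 0.954, 0.245, 0.168]
wrist_force: [-0.0, 0.4, 0.2]
finger_gap: 0.003
finger_force: 0.0
```

```bash
python3 - <<'E'
from h import *
p=r.get_state()["tcp_pos"]
a=r.capture("scene");t=r.capture("top")
c=np.hstack([cv2.resize(a[215:345,225:385],(500,406),interpolation=2),cv2.resize(t[240:370,280:376],(300,406),interpolation=2)]);cv2.imwrite("pics/s7.png",cv2.convertScaleAbs(c,alpha=1.4))
print(proj("scene",[p]),proj("top",[p]))
E
```

```text
[[317.18371066 303.44797773]] [[358.05479512 294.64480381]]
```

View pics/s7.png

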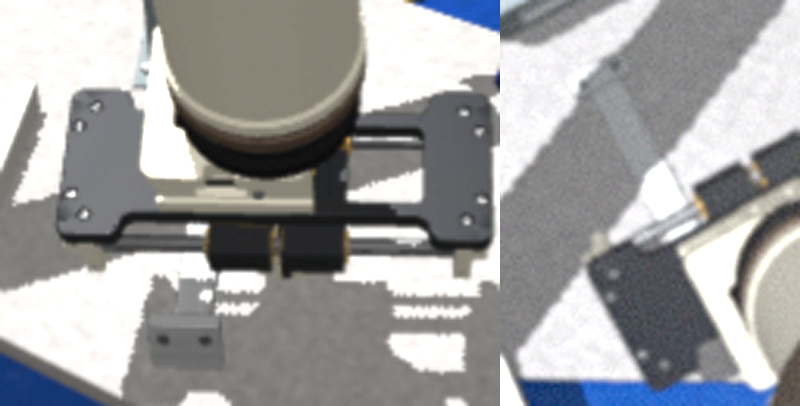

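The last picture shows the bar lying flat on the riser, plate at about scene pixel (284,326) and block in front of the slot, with the gripper right of it. The lean hides the fingertips behind the knuckles, so I keep probing down for the riser.

Emit:
{"name": "carry_out", "arguments": {"moves": [[0,-0.004,0,0.012,0,0,0],[0,0,0,0,0,0,0],[0,0,0,0,0,0,0]]}}

```text
time: 16.7
tcp_pos: [0.4182, -0.1939, 0.0664]
orientation: [-0.043, 0.954, 0.245, 0.168]
wrist_force: [-0.1, -0.2, 0.3]
finger_gap: 0.008
finger_force: 0.0
```

Emit:
{"name": "carry_out", "arguments": {"moves": [[0,-0.004,0,0.012,0,0,0],[0,0,0,0,0,0,0],[0,0,0,0,0,0,0]]}}

```text
time: 16.95
tcp_pos: [0.4183, -0.1939, 0.0646]
orientation: [-0.043, 0.954, 0.245, 0.168]
wrist_force: [0.5, -0.1, 0.5]
finger_gap: 0.003
finger_force: 0.0
```

Emit:
{"name": "carry_out", "arguments": {"moves": [[0,0,-0.06,0,0,0,0],[0,0,-0.06,0,0,0,0],[0,0,-0.06,0,0,0,0],[0,0,-0.06,0,0,0,0],[0,0,0,0,0,0,0]]}}

```text
time: 17.37
tcp_pos: [0.3992, -0.1601, 0.0643]
orientation: [-0.044, 0.954, 0.246, 0.167]
wrist_force: [0.5, -0.1, -0.2]
finger_gap: 0.003
finger_force: 0.0
```

```bash
cat >> h.py <<'E'
def bar():
    for n in("scene","top"):
        r.capture(n)
        for k in r.outline_of(n,"support_bar")[:1]:
            w=np.argwhere(k["region"])[:,::-1].astype(np.float32); W=onplane(n,w,.09)[:,:2]
            d=W-[.448,-.008]; F=np.c_[d@[-.405,.914],d@[-.915,-.405]]
            print(n,round(k["score"],2),len(w),"x_f,y_f box",cv2.boxPoints(cv2.minAreaRect(F.astype(np.float32))).round(3).tolist())
E
python3 - <<'E'
from h import *
delta([.4,-.2,.1]); bar()
E
```

```text
t 17.37 tcp [ 0.3992 -0.1601  0.0643] F [ 0.5 -0.1 -0.2] units [-0.035  0.235 -0.266] xang 0.504
scene 0.6 518 x_f,y_f box [[-0.12200000137090683, 0.18400000035762787], [-0.1120000034570694, 0.12999999523162842], [-0.07699999958276749, 0.13699999451637268], [-0.08799999952316284, 0.1899999976158142]]
top 0.58 630 x_f,y_f box [[-0.125, 0.10000000149011612], [-0.11999999731779099, 0.01600000075995922], [-0.08500000089406967, 0.017999999225139618], [-0.09000000357627869, 0.10199999809265137]]
```

Emit:
{"name": "carry_out", "arguments": {"moves": [[0,0,-0.06,0,0,0,0],[0,0,-0.06,0,0,0,0],[0,0,-0.06,0,0,0,0],[0,0,0,0,0,0,0]]}}

```text
time: 17.9
tcp_pos: [0.3869, -0.137, 0.0645]
orientation: [-0.043, 0.954, 0.245, 0.168]
wrist_force: [0.5, -0.9, 1.2]
finger_gap: 0.007
finger_force: 0.3
```

```bash
python3 - <<'E'
from h import *
delta([.4,-.2,.1]); bar()
E
```

```text
t 17.9 tcp [ 0.3869 -0.137   0.0645] F [ 0.5 -0.9  1.2] units [-0.038  0.41  -0.265] xang 0.503
scene 0.6 626 x_f,y_f box [[-0.11599999666213989, 0.03700000047683716], [-0.06700000166893005, 0.02800000086426735], [-0.039000000804662704, 0.18199999630451202], [-0.08799999952316284, 0.1899999976158142]]
top 0.61 616 x_f,y_f box [[-0.11400000005960464, 0.01899999938905239], [-0.07999999821186066, 0.017000000923871994], [-0.07400000095367432, 0.10199999809265137], [-0.1080000028014183, 0.10499999672174454]]
```

Emit:
{"name": "carry_out", "arguments": {"moves": [[0,0,0.06,0,0,0,0],[0,0.094,0,0.034,0,0,0],[0,0.094,0,0.034,0,0,0],[0,0,-0.06,0,0,0,0],[0,0,0,0,0,0,0]]}}

```text
time: 18.52
tcp_pos: [0.4158, -0.1239, 0.0653]
orientation: [-0.043, 0.954, 0.246, 0.169]
wrist_force: [1.4, -1.0, 3.3]
finger_gap: 0.005
finger_force: 1.4
```

Emit:
{"name": "carry_out", "arguments": {"moves": [[0,0,-0.06,0,0,0,0],[0,0,-0.06,0,0,0,0],[0,0,-0.06,0,0,0,0],[0,0,0,0,0,0,0]]}}

```text
time: 18.85
tcp_pos: [0.4003, -0.0998, 0.0648]
orientation: [-0.043, 0.954, 0.245, 0.168]
wrist_force: [0.9, -1.2, 3.9]
finger_gap: 0.003
finger_force: 1.6
```

```bash
python3 - <<'E'
from h import *
delta([.4,-.2,.1]); bar()
E
```

```text
t 18.85 tcp [ 0.4003 -0.0998  0.0648] F [ 0.9 -1.2  3.9] units [-0.224  0.585 -0.331] xang 0.503
scene 0.62 717 x_f,y_f box [[-0.08299999684095383, 0.032999999821186066], [-0.035999998450279236, 0.024000000208616257], [-0.006000000052154064, 0.1860000044107437], [-0.052000001072883606, 0.19499999284744263]]
top 0.96 425 x_f,y_f box [[-0.07999999821186066, 0.02800000086426735], [-0.04399999976158142, 0.02199999988079071], [-0.035999998450279236, 0.0729999989271164], [-0.07199999690055847, 0.07900000363588333]]
```

Emit:
{"name": "carry_out", "arguments": {"moves": [[0,0,-0.06,0,0,0,0],[0,0,-0.06,0,0,0,0],[0,0,0,0,0,0,0]]}}

```text
time: 19.3
tcp_pos: [0.3972, -0.0875, 0.0663]
orientation: [-0.046, 0.954, 0.246, 0.165]
wrist_force: [0.8, -0.9, 1.2]
finger_gap: 0.007
finger_force: 0.5
```

```bash
python3 - <<'E'
from h import *
delta([.4,-.2,.1]); bar()
E
```

```text
t 19.3 tcp [ 0.3972 -0.0875  0.0663] F [ 0.8 -0.9  1.2] units [-0.249  0.664 -0.332] xang 0.503
scene 0.81 849 x_f,y_f box [[-0.07000000029802322, 0.028999999165534973], [-0.019999999552965164, 0.019999999552965164], [0.007000000216066837, 0.1860000044107437], [-0.0430000014603138, 0.1940000057220459]]
top 0.85 325 x_f,y_f box [[-0.0689999982714653, 0.03099999949336052], [-0.03999999910593033, 0.01899999938905239], [-0.02199999988079071, 0.061000000685453415], [-0.05000000074505806, 0.0729999989271164]]
```

Emit:
{"name": "carry_out", "arguments": {"moves": [[0,0,-0.06,0,0,0,0],[0,0,-0.06,0,0,0,0],[0,0,0,0,0,0,0],[0,0,0,0,0,0,0]]}}

```text
time: 19.83
tcp_pos: [0.3969, -0.0761, 0.0692]
orientation: [-0.049, 0.954, 0.246, 0.162]
wrist_force: [0.3, 0.2, -0.5]
finger_gap: 0.001
finger_force: 0.0
```

```bash
python3 - <<'E'
from h import *
delta([.4,-.2,.1]); bar()
E
```

```text
t 19.83 tcp [ 0.3969 -0.0761  0.0692] F [ 0.3  0.2 -0.5] units [-0.289  0.729 -0.332] xang 0.503
scene 0.86 789 x_f,y_f box [[-0.0560000017285347, 0.024000000208616257], [-0.009999999776482582, 0.01899999938905239], [0.008999999612569809, 0.1860000044107437], [-0.03700000047683716, 0.19099999964237213]]
top 0.6 382 x_f,y_f box [[-0.06199999898672104, 0.024000000208616257], [-0.026000000536441803, 0.017000000923871994], [-0.017000000923871994, 0.06499999761581421], [-0.052000001072883606, 0.07199999690055847]]
```

```bash
python3 - <<'E'
from h import *
print(np.round(r.get_state()["qpos"],3)); s=r.get_state()["orientation"];print(Ro.from_quat([s[1],s[2],s[3],s[0]]).as_matrix().round(3))
E
```

```text
[ 1.487  0.441 -1.235  2.424  0.449  0.367 -1.139]
[[ 0.827  0.485  0.285]
 [ 0.454 -0.874  0.172]
 [ 0.333 -0.013 -0.943]]
```

The elbow joint is at its limit (q4 = 2.42), so I can't push further here. I lift off and go right and further forward to push on the block end instead.

Emit:
{"name": "carry_out", "arguments": {"moves": [[0,0.03,0.03,-0.06,0,0,0],[0,0.04,0.05,-0.08,0,0,0],[0,0.05,0.08,-0.05,0,0,0],[0,0.05,0.08,0,0,0,0],[0,0,0,0,0,0,0]]}}

```text
time: 20.45
tcp_pos: [0.4311, -0.1036, 0.1059]
orientation: [-0.047, 0.954, 0.245, 0.164]
wrist_force: [1.3, -0.4, 0.3]
finger_gap: 0.001
finger_force: 0.0
```

```bash
python3 - <<'E'
from h import *
print(np.round(r.get_state()["qpos"],3)); bar(); look()
# start point for block push: x_f -.085,y_f .03
for xf,yf in((-.085,.03),(-.053,.03)):
    p=np.array([.448,-.008])+xf*np.array([-.405,.914])+yf*np.array([-.915,-.405]); delta([*p,.085]); delta([*p,.0665]); print(p)
E
```

```text
[ 1.57   0.464 -1.324  2.314  0.406  0.502 -1.079]
scene 0.68 1336 x_f,y_f box [[-0.06599999964237213, 0.024000000208616257], [-0.013000000268220901, 0.014999999664723873], [0.013000000268220901, 0.1850000023841858], [-0.039000000804662704, 0.19300000369548798]]
top 0.52 232 x_f,y_f box [[-0.061000000685453415, 0.027000000700354576], [-0.03200000151991844, 0.014999999664723873], [-0.019999999552965164, 0.04500000178813934], [-0.04800000041723251, 0.05700000002980232]]
scene support_bar 0.74 [234. 300.] rows/cols [257 206] [330 265] [[201.0, 320.0], [241.0, 249.0], [266.0, 263.0], [226.0, 334.0]]
scene bar_plate 0.91 [232. 299.] rows/cols [257 206] [329 265] [[201.0, 321.0], [242.0, 249.0], [266.0, 263.0], [225.0, 335.0]]
scene bar_block 0.96 [235. 299.] rows/cols [256 206] [330 265] [[201.0, 320.0], [241.0, 248.0], [266.0, 262.0], [226.0, 334.0]]
top support_bar 0.8 [280. 285.] rows/cols [275 269] [302 289] [[268.0, 279.0], [288.0, 274.0], [294.0, 299.0], [274.0, 304.0]]
top bar_plate 0.53 [280. 279.] rows/cols [276 269] [295 289] [[266.0, 283.0], [280.0, 269.0], [292.0, 281.0], [278.0, 295.0]]
top bar_block 0.61 [279. 285.] rows/cols [276 270] [295 289] [[268.0, 282.0], [284.0, 271.0], [294.0, 285.0], [278.0, 296.0]]
t 21.05 tcp [ 0.4278 -0.1015  0.1044] F [0.2 0.4 1.4] units [0.118 0.069 0.178] xang 0.502
t 21.05 tcp [ 0.4278 -0.1015  0.1044] F [0.2 0.4 1.4] units [0.077 0.07  0.294] xang 0.502
[ 0.454975 -0.09784 ]
t 21.05 tcp [ 0.4278 -0.1015  0.1044] F [0.2 0.4 1.4] units [ 0.135 -0.144  0.187] xang 0.502
t 21.05 tcp [ 0.4278 -0.1015  0.1044] F [0.2 0.4 1.4] units [ 0.094 -0.142  0.303] xang 0.502
[ 0.442015 -0.068592]
```

Emit:
{"name": "carry_out", "arguments": {"moves": [[0,0.07,0.045,0.03,0,0,0],[0,0.06,0.035,0.05,0,0,0],[0,-0.025,0,0.107,0,0,0],[0,-0.025,0,0.1,0,0,0],[0,0,0,0,0,0,0]]}}

```text
time: 21.47
tcp_pos: [0.4547, -0.0984, 0.066]
orientation: [-0.049, 0.954, 0.246, 0.161]
wrist_force: [-1.2, -0.3, -0.8]
finger_gap: 0.006
finger_force: 0.0
```

```bash
cat >> h.py <<'E'
def ft():
    s=r.get_state();d=s["tcp_pos"][:2]-[.448,-.008];print("t",round(float(s["time"]),2),"tcp fence x,y",round(d@[-.405,.914],4),round(d@[-.915,-.405],4),"z",round(s["tcp_pos"][2],4),"F",np.round(s["wrist_force"],1),"q",np.round(s["qpos"],2))
E
python3 - <<'E'
from h import *
ft()
E
```

```text
t 21.47 tcp fence x,y -0.0853 0.0305 z 0.066 F [-1.2 -0.3 -0.8] q [ 1.33  0.52 -1.11  2.29  0.51  0.42 -1.18]
```

Emit:
{"name": "carry_out", "arguments": {"moves": [[0,0,-0.05,0,0,0,0],[0,0,-0.05,0,0,0,0],[0,0,-0.05,0,0,0,0],[0,0,0,0,0,0,0]]}}

```text
time: 21.8
tcp_pos: [0.4439, -0.078, 0.0684]
orientation: [-0.048, 0.954, 0.247, 0.162]
wrist_force: [0.3, 0.4, 0.6]
finger_gap: 0.004
finger_force: 0.0
```

```bash
python3 - <<'E'
from h import *
ft(); bar()
E
```

```text
t 21.8 tcp fence x,y -0.0624 0.0321 z 0.0684 F [0.3 0.4 0.6] q [ 1.32  0.48 -1.13  2.33  0.5   0.39 -1.21]
scene 0.64 1065 x_f,y_f box [[-0.05299999937415123, 0.0430000014603138], [-0.006000000052154064, 0.03799999877810478], [0.009999999776482582, 0.18700000643730164], [-0.03700000047683716, 0.19200000166893005]]
top 0.36 445 x_f,y_f box [[-0.335999995470047, -0.026000000536441803], [-0.2619999945163727, -0.05900000035762787], [-0.2540000081062317, -0.04100000113248825], [-0.328000009059906, -0.00800000037997961]]
```

Emit:
{"name": "carry_out", "arguments": {"moves": [[0,-0.005,-0.04,0.014,0,0,0],[0,0,-0.04,0,0,0,0],[0,0,0,0,0,0,0],[0,0,0,0,0,0,0]]}}

```text
time: 22.33
tcp_pos: [0.4392, -0.0688, 0.066]
orientation: [-0.048, 0.954, 0.246, 0.162]
wrist_force: [0.2, -0.6, 1.1]
finger_gap: 0.005
finger_force: 0.6
```

```bash
python3 - <<'E'
from h import *
ft(); bar()
E
```

```text
t 22.33 tcp fence x,y -0.052 0.0327 z 0.066 F [ 0.2 -0.6  1.1] q [ 1.3   0.47 -1.12  2.35  0.5   0.37 -1.23]
scene 0.62 1031 x_f,y_f box [[-0.04399999976158142, 0.19200000166893005], [-0.04100000113248825, 0.04500000178813934], [0.004999999888241291, 0.04600000008940697], [0.0020000000949949026, 0.19300000369548798]]
```

Emit:
{"name": "carry_out", "arguments": {"moves": [[0,0,-0.02,0,0,0,0],[0,0,0,0,0,0,0],[0,0,0,0,0,0,0]]}}

```text
time: 22.78
tcp_pos: [0.4373, -0.0662, 0.0658]
orientation: [-0.049, 0.954, 0.246, 0.162]
wrist_force: [-0.4, -1.1, 0.6]
finger_gap: 0.005
finger_force: 0.3
```

Emit:
{"name": "carry_out", "arguments": {"moves": [[0,0,-0.02,0,0,0,0],[0,0,0,0,0,0,0],[0,0,0,0,0,0,0]]}}

```text
time: 23.03
tcp_pos: [0.4359, -0.0635, 0.0659]
orientation: [-0.048, 0.954, 0.246, 0.162]
wrist_force: [0.2, -0.5, 0.2]
finger_gap: 0.003
finger_force: 0.1
```

Emit:
{"name": "carry_out", "arguments": {"moves": [[0,0,-0.02,0,0,0,0],[0,0,0,0,0,0,0],[0,0,0,0,0,0,0]]}}

```text
time: 23.28
tcp_pos: [0.4346, -0.0609, 0.066]
orientation: [-0.048, 0.954, 0.246, 0.162]
wrist_force: [-0.2, -0.7, -0.2]
finger_gap: 0.005
finger_force: 0.0
```

Emit:
{"name": "carry_out", "arguments": {"moves": [[0,0,-0.02,0,0,0,0],[0,0,0,0,0,0,0],[0,0,0,0,0,0,0]]}}

```text
time: 23.53
tcp_pos: [0.4334, -0.0585, 0.0662]
orientation: [-0.048, 0.954, 0.246, 0.162]
wrist_force: [0.0, -0.3, 0.8]
finger_gap: 0.004
finger_force: 0.3
```

```bash
python3 - <<'E'
from h import *
ft(); bar()
E
```

```text
t 23.53 tcp fence x,y -0.0403 0.0338 z 0.0662 F [ 0.  -0.3  0.8] q [ 1.29  0.45 -1.13  2.37  0.49  0.35 -1.25]
scene 0.92 1017 x_f,y_f box [[-0.04800000041723251, 0.19300000369548798], [-0.02800000086426735, 0.04500000178813934], [0.014000000432133675, 0.05000000074505806], [-0.006000000052154064, 0.1979999989271164]]
```

Emit:
{"name": "carry_out", "arguments": {"moves": [[0,0,-0.02,0,0,0,0],[0,0,0,0,0,0,0],[0,0,0,0,0,0,0]]}}

```text
time: 23.98
tcp_pos: [0.433, -0.0572, 0.0666]
orientation: [-0.047, 0.955, 0.245, 0.163]
wrist_force: [0.8, -5.1, 1.1]
finger_gap: 0.007
finger_force: 2.3
```

Emit:
{"name": "carry_out", "arguments": {"moves": [[0,0,-0.02,0,0,0,0],[0,0,0,0,0,0,0],[0,0,0,0,0,0,0]]}}

```text
time: 24.23
tcp_pos: [0.4327, -0.0562, 0.0671]
orientation: [-0.046, 0.955, 0.244, 0.163]
wrist_force: [1.9, -9.9, 3.5]
finger_gap: 0.004
finger_force: 4.8
```

Emit:
{"name": "carry_out", "arguments": {"moves": [[0,0,0.06,0,0,0,0],[0,0,0.06,0,0,0,0],[0,0.03,0.06,-0.12,0,0,0],[0,0.05,0.06,-0.15,0,0,0],[0,0.05,0.06,-0.15,0,0,0]]}}

```text
time: 24.65
tcp_pos: [0.4496, -0.0938, 0.1319]
orientation: [-0.05, 0.954, 0.247, 0.161]
wrist_force: [0.7, -0.4, 0.7]
finger_gap: 0.003
finger_force: 0.0
```

```bash
python3 - <<'E'
from h import *
ft(); bar(); delta([.36,-.21,.14])
for n in("scene","top"):
    for k in r.outline_of(n,"insert_jar")[:1]: print(n,"jar",k["centre"])
E
```

```text
t 24.65 tcp fence x,y -0.0791 0.0333 z 0.1319 F [ 0.7 -0.4  0.7] q [ 1.57  0.45 -1.38  2.26  0.36  0.57 -1.09]
scene 0.73 2341 x_f,y_f box [[-0.006000000052154064, 0.20399999618530273], [-0.004000000189989805, -0.013000000268220901], [0.0430000014603138, -0.012000000104308128], [0.04100000113248825, 0.20499999821186066]]
top 0.51 1520 x_f,y_f box [[-0.0020000000949949026, -0.004000000189989805], [0.04399999976158142, -0.004000000189989805], [0.04699999839067459, 0.1889999955892563], [0.0010000000474974513, 0.1899999976158142]]
t 24.85 tcp [ 0.4503 -0.095   0.1314] F [-0.6 -0.  -0.5] units [-0.826  0.378 -0.358] xang 0.501
scene jar [204.4, 233.9]
top jar [206.9, 272.3]
```

Emit:
{"name": "carry_out", "arguments": {"moves": [[0,-0.165,0.076,-0.072,0,0,0],[0,-0.165,0.076,-0.072,0,0,0],[0,-0.165,0.076,-0.072,0,0,0],[0,-0.165,0.076,-0.072,0,0,0],[0,-0.165,0.076,-0.072,0,0,0]]}}

```text
time: 25.37
tcp_pos: [0.3588, -0.2091, 0.1395]
orientation: [-0.05, 0.954, 0.247, 0.162]
wrist_force: [-0.3, 0.1, -0.9]
finger_gap: 0.005
finger_force: 0.0
```

Emit:
{"name": "carry_out", "arguments": {"moves": [[0,0,0,0,0,-0.95,0],[0,0,0,0,0,-0.95,0],[0,0,0,0,0,-0.95,0],[0,0,0,0,0,0,0]]}}

```text
time: 25.7
tcp_pos: [0.3646, -0.2047, 0.1404]
orientation: [-0.011, 0.966, 0.257, 0.015]
wrist_force: [0.1, 2.4, -0.3]
finger_gap: 0.007
finger_force: 0.0
```

Emit:
{"name": "carry_out", "arguments": {"moves": [[0,0,0,0,0.9,0,0],[0,0,0,0,0.9,0,0],[0,0,0,0,0.4,0,0],[0,0,0,0,0,0,0]]}}

```text
time: 26.03
tcp_pos: [0.3606, -0.2096, 0.1377]
orientation: [-0.142, 0.957, 0.25, -0.018]
wrist_force: [-0.6, -0.3, -0.6]
finger_gap: 0.003
finger_force: 0.0
```

```bash
python3 - <<'E'
from h import *
ft()
s=r.get_state()["orientation"];print(Ro.from_quat([s[1],s[2],s[3],s[0]]).as_matrix().round(3))
r.capture("scene");r.capture("top")
for n in("scene","top"):
  for t in("support_bar","bar_plate","bar_block"):
    for k in r.outline_of(n,t):
        w=np.argwhere(k["region"])[:,::-1].astype(np.float32); d=onplane(n,w,.09)[:,:2]-[.448,-.008]; F=np.c_[d@[-.405,.914],d@[-.915,-.405]]
        print(n,t,round(k["score"],2),len(w),cv2.boxPoints(cv2.minAreaRect(F.astype(np.float32))).round(3).tolist())
for xf in(-.09,-.045):
    p=np.array([.448,-.008])+xf*np.array([-.405,.914])+.178*np.array([-.915,-.405]); delta([*p,.14]); delta([*p,.085])
E
```

```text
t 26.03 tcp fence x,y -0.1489 0.1616 z 0.1377 F [-0.6 -0.3 -0.6] q [ 1.51  0.62 -1.17  1.96  0.38  1.16 -0.9 ]
[[ 0.874  0.474 -0.105]
 [ 0.484 -0.834  0.264]
 [ 0.038 -0.282 -0.959]]
scene support_bar 0.92 1243 [[-0.04800000041723251, 0.19300000369548798], [-0.03700000047683716, 0.02199999988079071], [0.007000000216066837, 0.024000000208616257], [-0.004999999888241291, 0.19599999487400055]]
scene bar_plate 0.58 1207 [[-0.04800000041723251, 0.19300000369548798], [-0.03500000014901161, 0.02199999988079071], [0.00800000037997961, 0.02500000037252903], [-0.004000000189989805, 0.19599999487400055]]
scene bar_block 0.84 1128 [[-0.04600000008940697, 0.19200000166893005], [-0.03500000014901161, 0.024000000208616257], [0.006000000052154064, 0.027000000700354576], [-0.006000000052154064, 0.19499999284744263]]
top support_bar 0.53 552 [[0.032999999821186066, -0.024000000208616257], [0.05700000002980232, -0.05999999865889549], [0.09399999678134918, -0.03500000014901161], [0.07000000029802322, 0.0010000000474974513]]
top bar_plate 0.89 1229 [[-0.04600000008940697, 0.1860000044107437], [-0.03400000184774399, 0.024000000208616257], [0.0020000000949949026, 0.027000000700354576], [-0.008999999612569809, 0.18799999356269836]]
top bar_block 0.63 1214 [[-0.04600000008940697, 0.1850000023841858], [-0.03500000014901161, 0.024000000208616257], [0.0010000000474974513, 0.026000000536441803], [-0.008999999612569809, 0.18700000643730164]]
t 26.43 tcp [ 0.3594 -0.2091  0.1397] F [ 0.1 -0.  -0.2] units [-0.069 -0.381  0.105] xang 0.508
t 26.43 tcp [ 0.3594 -0.2091  0.1397] F [ 0.1 -0.  -0.2] units [-0.082 -0.28   0.457] xang 0.508
t 26.43 tcp [ 0.3594 -0.2091  0.1397] F [ 0.1 -0.  -0.2] units [-0.042 -0.668  0.188] xang 0.508
t 26.43 tcp [ 0.3594 -0.2091  0.1397] F [ 0.1 -0.  -0.2] units [-0.054 -0.567  0.54 ] xang 0.508
```

Emit:
{"name": "carry_out", "arguments": {"moves": [[0,-0.022,-0.064,0.135,0,0,0],[0,-0.022,-0.064,0.135,0,0,0],[0,-0.022,-0.064,0.135,0,0,0],[0,-0.022,-0.064,0.135,0,0,0],[0,0,0,0,0,0,0]]}}

```text
time: 26.85
tcp_pos: [0.3173, -0.1599, 0.0701]
orientation: [-0.141, 0.957, 0.252, -0.021]
wrist_force: [-0.5, 0.3, -0.6]
finger_gap: 0.003
finger_force: 0.0
```

```bash
python3 - <<'E'
from h import *
ft()
for xf in(-.065,-.045):
    p=np.array([.448,-.008])+xf*np.array([-.405,.914])+.18*np.array([-.915,-.405]); delta([*p,.072])
E
```

```text
t 26.85 tcp fence x,y -0.0859 0.1811 z 0.0701 F [-0.5  0.3 -0.6] q [ 1.49  0.63 -1.13  2.15  0.44  0.97 -0.98]
t 26.85 tcp [ 0.3173 -0.1599  0.0701] F [-0.5  0.3 -0.6] units [ 0.02  -0.136  0.028] xang 0.509
t 26.85 tcp [ 0.3173 -0.1599  0.0701] F [-0.5  0.3 -0.6] units [ 0.032 -0.264  0.065] xang 0.509
```

Push in small steps while watching force.

Emit:
{"name": "carry_out", "arguments": {"moves": [[0,0.01,-0.065,0.016,0,0,0],[0,0.01,-0.065,0.016,0,0,0],[0,0,0,0,0,0,0],[0,0,0,0,0,0,0]]}}

```text
time: 27.18
tcp_pos: [0.3152, -0.1439, 0.0734]
orientation: [-0.139, 0.958, 0.251, -0.018]
wrist_force: [0.4, 0.2, 0.2]
finger_gap: 0.008
finger_force: 0.0
```

Emit:
{"name": "carry_out", "arguments": {"moves": [[0,0.005,-0.032,0.009,0,0,0],[0,0.005,-0.032,0.009,0,0,0],[0,0,0,0,0,0,0],[0,0,0,0,0,0,0]]}}

```text
time: 27.52
tcp_pos: [0.3109, -0.1342, 0.0729]
orientation: [-0.14, 0.958, 0.251, -0.018]
wrist_force: [0.5, 0.1, 0.0]
finger_gap: 0.006
finger_force: 0.0
```

```bash
cat >> h.py <<'E'
def bars():
  for n in("scene","top"):
    r.capture(n)
    for t in("support_bar","bar_plate","bar_block"):
      for k in r.outline_of(n,t)[:1]:
        w=np.argwhere(k["region"])[:,::-1].astype(np.float32); d=onplane(n,w,.09)[:,:2]-[.448,-.008]; F=np.c_[d@[-.405,.914],d@[-.915,-.405]]
        print(n,t,round(k["score"],2),len(w),cv2.boxPoints(cv2.minAreaRect(F.astype(np.float32))).round(3).tolist())
E
python3 - <<'E'
from h import *
ft();bars()
E
```

```text
t 27.52 tcp fence x,y -0.0598 0.1765 z 0.0729 F [0.5 0.1 0. ] q [ 1.49  0.6  -1.16  2.2   0.42  0.93 -1.01]
scene support_bar 0.69 541 [[-0.04899999871850014, 0.19200000166893005], [-0.020999999716877937, 0.10499999672174454], [0.013000000268220901, 0.11599999666213989], [-0.014999999664723873, 0.2029999941587448]]
scene bar_block 0.8 578 [[-0.04800000041723251, 0.19200000166893005], [-0.024000000208616257, 0.10199999809265137], [0.013000000268220901, 0.1120000034570694], [-0.010999999940395355, 0.20200000703334808]]
top support_bar 0.66 922 [[-0.041999999433755875, 0.15000000596046448], [-0.03400000184774399, 0.024000000208616257], [0.0020000000949949026, 0.026000000536441803], [-0.007000000216066837, 0.15299999713897705]]
top bar_plate 0.63 882 [[-0.04399999976158142, 0.14900000393390656], [-0.032999999821186066, 0.02500000037252903], [0.0, 0.02800000086426735], [-0.010999999940395355, 0.15199999511241913]]
top bar_block 0.74 894 [[-0.052000001072883606, 0.1469999998807907], [-0.032999999821186066, 0.02199999988079071], [0.0010000000474974513, 0.027000000700354576], [-0.017000000923871994, 0.15199999511241913]]
```

Emit:
{"name": "carry_out", "arguments": {"moves": [[0,0.005,-0.032,0.009,0,0,0],[0,0.005,-0.032,0.009,0,0,0],[0,0,0,0,0,0,0],[0,0,0,0,0,0,0]]}}

```text
time: 28.25
tcp_pos: [0.3071, -0.1244, 0.073]
orientation: [-0.14, 0.958, 0.251, -0.018]
wrist_force: [0.9, -0.2, -0.3]
finger_gap: 0.004
finger_force: 0.0
```

Emit:
{"name": "carry_out", "arguments": {"moves": [[0,0.004,-0.025,0.007,0,0,0],[0,0,0,0,0,0,0],[0,0,0,0,0,0,0]]}}

```text
time: 28.5
tcp_pos: [0.306, -0.121, 0.073]
orientation: [-0.14, 0.958, 0.251, -0.018]
wrist_force: [0.5, -0.2, 0.1]
finger_gap: 0.005
finger_force: 0.0
```

Emit:
{"name": "carry_out", "arguments": {"moves": [[0,0.004,-0.025,0.007,0,0,0],[0,0,0,0,0,0,0],[0,0,0,0,0,0,0]]}}

```text
time: 28.75
tcp_pos: [0.3046, -0.1173, 0.0731]
orientation: [-0.14, 0.958, 0.251, -0.018]
wrist_force: [-0.3, 0.6, -0.1]
finger_gap: 0.005
finger_force: 0.0
```

```bash
python3 - <<'E'
from h import *
ft();bars()
E
```

```text
t 28.75 tcp fence x,y -0.0418 0.1754 z 0.0731 F [-0.3  0.6 -0.1] q [ 1.48  0.58 -1.18  2.23  0.4   0.91 -1.03]
scene support_bar 0.8 418 [[-0.03999999910593033, 0.19099999964237213], [-0.019999999552965164, 0.14300000667572021], [0.009999999776482582, 0.15600000321865082], [-0.010999999940395355, 0.2029999941587448]]
scene bar_plate 0.78 465 [[-0.041999999433755875, 0.19099999964237213], [-0.019999999552965164, 0.14499999582767487], [0.010999999940395355, 0.1599999964237213], [-0.010999999940395355, 0.20600000023841858]]
scene bar_block 0.75 403 [[-0.03999999910593033, 0.1899999976158142], [-0.019999999552965164, 0.1459999978542328], [0.008999999612569809, 0.1589999943971634], [-0.012000000104308128, 0.2029999941587448]]
top support_bar 0.78 997 [[-0.04600000008940697, 0.14800000190734863], [-0.03700000047683716, 0.020999999716877937], [0.0010000000474974513, 0.024000000208616257], [-0.007000000216066837, 0.1509999930858612]]
top bar_plate 0.96 801 [[-0.0430000014603138, 0.14499999582767487], [-0.03500000014901161, 0.024000000208616257], [-0.003000000026077032, 0.026000000536441803], [-0.010999999940395355, 0.1469999998807907]]
top bar_block 0.63 871 [[-0.035999998450279236, 0.026000000536441803], [-0.0010000000474974513, 0.023000000044703484], [0.006000000052154064, 0.1459999978542328], [-0.02800000086426735, 0.14800000190734863]]
```

Emit:
{"name": "carry_out", "arguments": {"moves": [[0,0.004,-0.025,0.007,0,0,0],[0,0,0,0,0,0,0],[0,0,0,0,0,0,0]]}}

```text
time: 29.4
tcp_pos: [0.3039, -0.1143, 0.0732]
orientation: [-0.139, 0.958, 0.251, -0.018]
wrist_force: [0.0, -3.1, -0.2]
finger_gap: 0.011
finger_force: 1.5
```

Emit:
{"name": "carry_out", "arguments": {"moves": [[0,0.003,-0.02,0.006,0,0,0],[0,0,0,0,0,0,0],[0,0,0,0,0,0,0]]}}

```text
time: 29.65
tcp_pos: [0.3043, -0.1136, 0.0734]
orientation: [-0.137, 0.958, 0.25, -0.017]
wrist_force: [2.1, -9.3, 3.2]
finger_gap: 0.003
finger_force: 4.8
```

Emit:
{"name": "carry_out", "arguments": {"moves": [[0,0.003,-0.02,0.006,0,0,0],[0,0,0,0,0,0,0],[0,0,0,0,0,0,0]]}}

```text
time: 29.9
tcp_pos: [0.3044, -0.1128, 0.0737]
orientation: [-0.136, 0.959, 0.25, -0.016]
wrist_force: [2.1, -15.6, 7.3]
finger_gap: 0.005
finger_force: 8.2
```

```bash
python3 - <<'E'
from h import *
ft();bars()
E
```

```text
t 29.9 tcp fence x,y -0.0376 0.1739 z 0.0737 F [  2.1 -15.6   7.3] q [ 1.48  0.57 -1.19  2.24  0.4   0.9  -1.04]
scene support_bar 0.66 379 [[-0.03799999877810478, 0.18799999356269836], [-0.014999999664723873, 0.14499999582767487], [0.012000000104308128, 0.1589999943971634], [-0.010999999940395355, 0.20200000703334808]]
scene bar_plate 0.71 403 [[-0.039000000804662704, 0.18799999356269836], [-0.014999999664723873, 0.14499999582767487], [0.013000000268220901, 0.16099999845027924], [-0.012000000104308128, 0.20399999618530273]]
top support_bar 0.64 916 [[-0.04399999976158142, 0.1459999978542328], [-0.03500000014901161, 0.020999999716877937], [0.0010000000474974513, 0.024000000208616257], [-0.00800000037997961, 0.14900000393390656]]
top bar_plate 0.59 881 [[-0.0430000014603138, 0.14499999582767487], [-0.03400000184774399, 0.020999999716877937], [0.0010000000474974513, 0.024000000208616257], [-0.008999999612569809, 0.14800000190734863]]
top bar_block 0.65 835 [[-0.03999999910593033, 0.14499999582767487], [-0.03400000184774399, 0.023000000044703484], [0.0, 0.02500000037252903], [-0.006000000052154064, 0.1469999998807907]]
```

Emit:
{"name": "carry_out", "arguments": {"moves": [[0,0,0.03,0,0,0,0],[0,0,0.1,-0.02,0,0,0],[0,0,0.2,-0.1,0,0,0],[0,0,0.2,-0.15,0,0,0],[0,0,0.2,-0.15,0,0,0]]}}

```text
time: 30.72
tcp_pos: [0.3591, -0.2156, 0.1034]
orientation: [-0.141, 0.957, 0.251, -0.019]
wrist_force: [1.1, 0.2, -0.5]
finger_gap: 0.005
finger_force: 0.0
```

```bash
python3 - <<'E'
from h import *
ft();bars()
# edge: right side of bar profile in fence coords from top mask
for n in("top","scene"):
  for k in r.outline_of(n,"bar_plate")[:1]:
    w=np.argwhere(k["region"])[:,::-1].astype(np.float32); d=onplane(n,w,.088)[:,:2]-[.448,-.008]; F=np.c_[d@[-.405,.914],d@[-.915,-.405]]
    for y in np.arange(.01,.2,.015):
        m=abs(F[:,1]-y)<.0075
        if m.sum()>5: print(n,round(y,3),F[m,0].min().round(4),F[m,0].max().round(4))
  k=r.outline_of(n,"setting_fence")[0]; w=np.argwhere(k["region"])[:,::-1].astype(np.float32); d=onplane(n,w,.102)[:,:2]-[.448,-.008]; F=np.c_[d@[-.405,.914],d@[-.915,-.405]]
  print("fence face",[(round(y,2),F[abs(F[:,1]-y)<.01,0].min().round(4)) for y in(.02,.1,.18)])
E
```

```text
t 30.72 tcp fence x,y -0.1538 0.1654 z 0.1034 F [ 1.1  0.2 -0.5] q [ 1.48  0.66 -1.12  1.98  0.43  1.1  -0.92]
scene bar_plate 0.64 1131 [[-0.03799999877810478, 0.023000000044703484], [0.004999999888241291, 0.023000000044703484], [0.006000000052154064, 0.19200000166893005], [-0.035999998450279236, 0.19200000166893005]]
top support_bar 0.77 1181 [[-0.03500000014901161, 0.023000000044703484], [-0.0010000000474974513, 0.023000000044703484], [0.0010000000474974513, 0.18400000035762787], [-0.032999999821186066, 0.18400000035762787]]
top bar_plate 0.57 1166 [[-0.03500000014901161, 0.023000000044703484], [-0.0010000000474974513, 0.023000000044703484], [0.0010000000474974513, 0.18299999833106995], [-0.03400000184774399, 0.18400000035762787]]
top bar_block 0.55 1123 [[-0.035999998450279236, 0.023000000044703484], [-0.0010000000474974513, 0.023000000044703484], [-0.0010000000474974513, 0.18400000035762787], [-0.03500000014901161, 0.1850000023841858]]
top 0.025 -0.0348 -0.0013
top 0.04 -0.0351 -0.0022
top 0.055 -0.0276 -0.009
top 0.07 -0.0273 -0.0092
top 0.085 -0.0272 -0.0093
top 0.1 -0.0272 -0.0088
top 0.115 -0.0271 -0.0094
top 0.13 -0.0273 -0.0097
top 0.145 -0.027 -0.0097
top 0.16 -0.0272 -0.0089
top 0.175 -0.0338 0.0012
top 0.19 -0.0297 -0.0044
fence face [(0.02, np.float64(-0.0019)), (0.1, np.float64(-0.0021)), (0.18, np.float64(-0.0035))]
scene 0.025 -0.035 -0.0009
scene 0.04 -0.0368 -0.003
scene 0.055 -0.0285 -0.0105
scene 0.07 -0.0288 -0.0097
scene 0.085 -0.0292 -0.0096
scene 0.1 -0.0294 -0.0095
scene 0.115 -0.0291 -0.0099
scene 0.13 -0.0289 -0.0094
scene 0.145 -0.0289 -0.0096
scene 0.16 -0.0286 0.0066
scene 0.175 -0.034 0.0041
scene 0.19 -0.0356 -0.0017
fence face [(0.02, np.float64(-0.0088)), (0.1, np.float64(-0.0094)), (0.18, np.float64(-0.0031))]
```

```bash
python3 -c "
from h import *
print(r.job_done())"
```

```text
the job is handed in; nothing more can be done
None
```

The bar is out of the bin, lying flat on the riser along the setting fence. Both cameras show it parallel and flush, with end plate and cross block at the face, and the job is handed in at about 31 s; no verdict was returned, I last checked the jar at about 25 s (not moved) and never re-measured the hex driver, and q4 briefly read 2.424 against its 2.42 limit during the first push.

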